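# Refit a washed control knob on a gas hob and hold it pressed

### The arm

A 6-joint arm with a two-finger parallel gripper is mounted at the origin on the work surface. World frame = base frame: x ahead of the robot, y to its left, z up, the work surface at z = 0. Lengths are in m, angles in degrees, forces in N, time in s.
With the tool pointing down it reaches from about 0.375 to 0.9 m from the base axis. Payload 3.1 kg.
Tool frame: the origin (TCP) lies midway between the tips of the shut fingers; the grasp point (between the pads) lies 19 mm behind it; x points along the fingers, y is the direction in which the jaws open and shut, and the axes are right-handed (so a half turn about x gives the same grasp; the last joint's range is limited). The gripper opens to 87 mm and grips with 3 to 60 N. Pads are 19 mm wide; open, the fingers measure 117 mm over their backs; the gripper's body (75 mm by 190 mm) begins 51 mm behind the grasp point.
Start: joints at [-85.457, 30.224, 82.088, -0, 67.689, -10.227], TCP at [0.159, -0.604, 0.201] pointing down, gripper open.
Joint ranges: [-176.69, 176.69], [-43.24, 126.21], [12.49, 139.97], [-82, 262], [0, 151.66], [-163.58, 163.58]. Speed limits (degrees/s): [159.86, 159.86, 180, 180, 180, 180].

### API

Orientations are given as a 3x3 rotation matrix whose columns are the frame's x, y, z axes.
In Python, from rig import bot gives the robot as it stands.
- The arm moves only by the tool play_rows, never from a script. Its argument "motion" is a list of rows, each a list of 3 entries, a list of its own where there are three numbers: the shift along the tool's x, y, z in mm, then the turn, a rotation vector about the tool's x, y, z in degrees, then the opening, from 0 (shut) to 1 (fully open). A call has 1 to 8 rows; each row is the pose to reach, as a shift and turn from the pose commanded when the call began, along the tool's axes at that moment; what a row does not reach only later rows make up. A row lasts 1/10 s, in which the tool goes at most 50 mm and 8.59 degrees, less where a joint would pass 70% of its speed; a pose out of reach is approached as far as the arm can. A call with a gripper value outside its range is refused whole. The fingers move at their own pace and stop on an object; the grip force is fixed at half the most. Time passes only in rows, so rows that repeat a pose let the fingers close. It gives the time, the measured TCP pose, the force and the opening at its end, in the units of the state.
- bot.read_state(): the state, without advancing time (a new reading comes with each control period).
- bot.capture(name): name is "scene" or "side" or "wrist"; returns a dict with "img" (420x560x3 uint8, blue, green, red), "mtx" (3x3 intrinsics, pixels), "k1" (the pictures are not rectified: a ray, as slopes to the right and down, at radius r is drawn at 1 + k1 r^2 times it, then the intrinsics apply), "rvec" (rotation vector, rad) and "tvec" (3), from world to camera coordinates, as OpenCV has them. Camera axes: x right, y down, z forward; pixel columns grow to the right and rows downward; lengths in m; the calibration is good to about 2 mm. A picture is of the moment at which its call begins. There is no depth.
- bot.hand_in(): hands the job in, once; it reports no verdict.
The state is a dict: "time_s": time; "joint_positions": joint angles; "qvel": joint speeds; "tau": joint torques, N m; "position": TCP position; "tcp_rot": TCP orientation; "force": force on the tool from outside, world axes, zero at the start; "moment": the same for the moment, N m; "opening": opening from 0.0 (shut) to 1.0 (fully open).
Only numpy, scipy, OpenCV 4.12 (cv2) and the standard library are available. Lean on these libraries where they do the work, as an engineer would, in place of code of your own. Each camera call takes 0.05 s, during which the arm holds its last target.

### The job

The gas hob on the table has been cleaned and one of its two control knobs still lies on the drying mat. Turn that knob so that the flat in its bore matches the flat of the bare spindle, push it fully home on the spindle, then press knob and spindle right down to the stop, as one does to make the igniter spark, and keep it pressed: finish while still holding the knob down, do not let go. Leave everything else standing where it is.

Things in the scene. Friction and masses are not known exactly. Their poses are not given: they have to be found in the camera images.
- hob: Steel table-top gas hob, fixed: 300 mm wide (its y), 510 mm deep (its x), flat top panel 75 mm above the table. In front (robot side) a row of two control places 140 mm apart along y, behind it two burners one behind the other; the nearer black pan support (110 mm high) begins 52 mm behind the row. Origin: on the table below the middle of the row; +x to the hob's back, away from the robot, z up.
- spindle_top (a point): Centre of the tip of the bare upright brass spindle, at the left or right control place (varies); 97 mm above the table, sinks when pressed. D-shaft 12 mm in diameter, 14 mm long, the last 2 mm tapered, with one flat 2 mm from its axis facing this frame's +x. The axes are parallel to the hob's, so the flat always faces the hob's back. The spindle cannot turn.
- spindle_collar (a point): Centre of the top of the round brass collar (18 mm in diameter) below the D, 14 mm below the tip, 8 mm above the panel; it sinks with the spindle. The underside of the fully pushed-on knob rests on it; the knob's centre is then 20 mm above this point, 6 mm above the tip.
- spindle (a joint): How far the bare spindle is pressed down, in m: 0 = up (spring-returned), 0.005 = at its bottom stop. A spring pushes it up with 4 N at the top of its travel and 8 N at the stop.
- knob_center (a point): Centre (half-way up) of the loose black enamelled metal knob, 40 mm tall, about 110 g, lying right side up on the mat, 20 mm above its underside. Round skirt 48 mm in diameter and 16 mm tall; on it a grip bar 14 mm wide and 24 mm tall runs along the knob's x, sides parallel from 17 mm behind to 14 mm ahead of the axis, then tapering to a pointer tip 31 mm from the axis at +x. z up.
- knob_bore (a point): Mouth of the D-shaped bore, on the axis in the middle of the knob's underside. Bore 16 mm deep, 0.5 mm wider than the spindle all round, its flat on the pointer's (+x) side: the knob goes on freely only with its pointer towards the hob's back, within about 10 degrees; forced on askew it does not count.
- knob_nose (a point): Tip of the loose knob's pointer, 31 mm from the knob's axis at the knob's +x, at the height of the knob's centre.
- fitted_knob: An identical knob already sitting on the other control place of the hob, fixed, pointer towards the hob's back. Origin: on the top panel, on the knob's axis, +x towards its pointer. Leave it alone.
- drying_mat: Grey rubber drying mat lying fixed on the table, 270 mm (x) by 250 mm (y), 4 mm thick. Origin: centre of its underside, on the table.
- burner_cap: Loose spare black burner cap, a disc 64 mm in diameter and 11 mm tall, drying on the mat beyond the knob. Bystander. Origin: centre of its underside.
- spoon: Loose steel measuring spoon 120 mm long drying on the mat beyond the knob. Bystander. Origin about the middle of its length.
- plate_balls: White plate 200 mm in diameter heaped with dark round sweets, right of the mat. Bystander. Origin: centre of its underside.
- mug: White mug 82 mm in diameter and 95 mm tall, left of the hob. Bystander. Origin: centre of its underside.
- jar: Glass jar 84 mm in diameter and 125 mm tall, left of the hob. Bystander. Origin: centre of its underside.
Things that resemble listed ones, but are neither listed nor needed, are in the scene too. What is shaped like the part that bears knob_center but orange is not meant.

How it is judged (in metres and radians):
On the way, in this order (a step that is already met when the one before it is completed fails the run):
1. the knob is lifted off the mat in the gripper (height (world z) of knob_center above 0.05 m and contact force between the fingers and knob above 1 N), for 0.2 s.
2. the knob is fully home on the spindle, its flat matching (z of knob_center in the frame of spindle_top below 0.0085 m and horizontal distance between knob_center and spindle_top below 0.003 m and angle between knob_center's own z axis and vertical below 0.12 rad and angle between the x axis of knob_center and the x axis of spindle_top, either way round below 0.3 rad and x of knob_nose in the frame of spindle_top above 0.02 m), for 0.2 s.
At the end, for the whole second after the job is handed in: through the last second: the knob's centre is at most 8.5 mm above the spindle's tip and within 3 mm of its axis, upright within 0.12 rad, pointer towards the hob's back within 0.3 rad; the spindle is pressed more than 4 of its 5 mm; the fingers press on the knob with over 3 N (all of step 2 and value of joint spindle above 0.004 m and contact force between the fingers and knob above 3 N); the arm keeps its last pose, push and grip.
It fails at once if another thing is pushed or knocked more than 30 mm from its place (distance of any of burner_cap, spoon, plate_balls, mug, jar from where it was at the start of the episode above 0.03 m).
It also fails if it takes over 38 s, if anything falls off the work surface, if the arm or the gripper's body presses on something with over 40 N, if the wrist force passes 120 N, or if a joint passes its speed limit or range.

## Working session

There is one attempt and no reset: what is moved stays moved. The work goes in short steps, Python scripts to look and compute and a tool call to move; the robot and the scene stay as the last step left them, time stands still between calls to the robot, and variables do not carry over. Pictures are saved under pics/ and viewed, and the job is handed in when it is done.

Besides the shell and the picture viewer there is one more tool, called after ">>>" as name(argument=value, ...), one argument or row to a line, values as JSON. play_rows: Moves the arm, as the interface text tells. Its arguments: {"type":"object","properties":{"motion":{"type":"array"}},"required":["motion"]}

```bash
mkdir -p pics; ls; python3 - <<'E'
from rig import bot
import cv2
s=bot.read_state()
print(s['time_s'],s['position'],s['tcp_rot'],s['opening'],s['force'])
for n in ['scene','side','wrist']:
    c=bot.capture(n); cv2.imwrite(f'pics/{n}0.png',c['img']); print(n,c['mtx'],c['k1'],c['rvec'],c['tvec'])
E
```

```text
pics
0.0 [ 0.15928759 -0.6035591   0.19989394] [[-1.99975900e-04  2.54923427e-01 -9.66961223e-01]
 [ 2.12453955e-03 -9.66958951e-01 -2.54923268e-01]
 [-9.99997723e-01 -2.10532588e-03 -3.48226418e-04]] 0.9958345804756118 [ 0.74468685 -0.64027927  0.16858338]
scene [[447.04356574   0.         272.98387834]
 [  0.         447.04356574 208.17345735]
 [  0.           0.           1.        ]] -0.07770238647932637 [ 2.16750599  1.06830754 -0.40869127] [-0.26633611 -0.21412713  1.81385801]
side [[410.08910442   0.         274.66090571]
 [  0.         410.08910442 204.91931995]
 [  0.           0.           1.        ]] -0.035444589515468174 [ 2.21611747 -0.65062382  0.28448735] [-0.3930566   0.23533811  1.23202562]
wrist [[314.07684591   0.         277.20339195]
 [  0.         314.07684591 210.67448219]
 [  0.           0.           1.        ]] 0.018654716855964704 [-2.28771115  1.7626234   0.27361202] [-0.6231788  -0.03683318  0.39247389]
```

View pics/scene0.png

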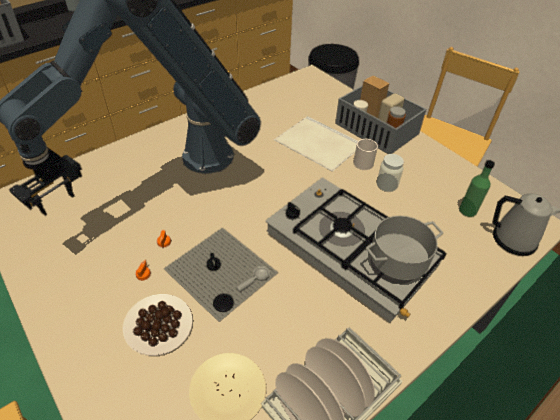

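View pics/side0.png

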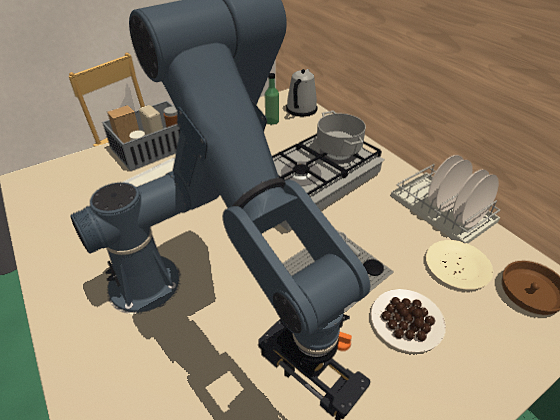

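View pics/wrist0.png

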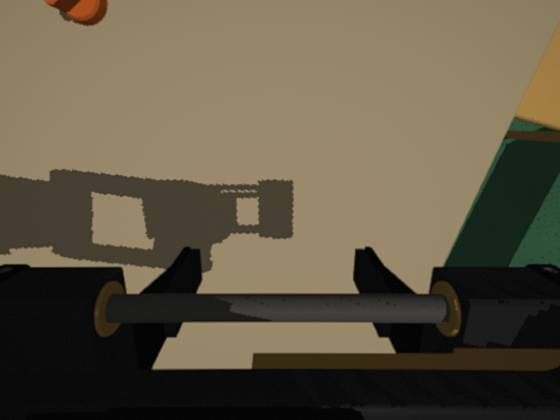

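The scene picture shows the knob on the mat at about (213,262). The fitted knob is at (292,210) and the bare spindle at about (319,193), which is the left place. The side view of them is blocked by the arm. I'll enlarge the scene picture.

```bash
cat > h.py <<'E'
import cv2, numpy as np
def pix2world(c,uv,z):
    uv=np.array(uv,float); K=c['mtx']; k=c['k1']
    d=np.array([k,0,0,0,0])
    p=cv2.undistortPoints(uv.reshape(1,1,2),K,d).reshape(2)
    R,_=cv2.Rodrigues(np.array(c['rvec'],float)); t=np.array(c['tvec'],float).reshape(3)
    ray=R.T@np.array([p[0],p[1],1]); o=-R.T@t
    return o+ray*(z-o[2])/ray[2]
def w2p(c,P):
    q,_=cv2.projectPoints(np.array(P,float).reshape(-1,1,3),np.array(c['rvec'],float),np.array(c['tvec'],float),c['mtx'],np.array([c['k1'],0,0,0,0]))
    return q.reshape(-1,2)
def crop(img,x0,y0,x1,y1,s,fn):
    cv2.imwrite(fn,cv2.resize(img[y0:y1,x0:x1],None,fx=s,fy=s,interpolation=cv2.INTER_CUBIC))
E
python3 - <<'E'
from h import *
i=cv2.imread('pics/scene0.png')
crop(i,260,160,400,260,5.5,'pics/hob0.png')
crop(i,155,220,285,320,6,'pics/mat0.png')
E
```

```text
(no output)
```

View pics/hob0.png

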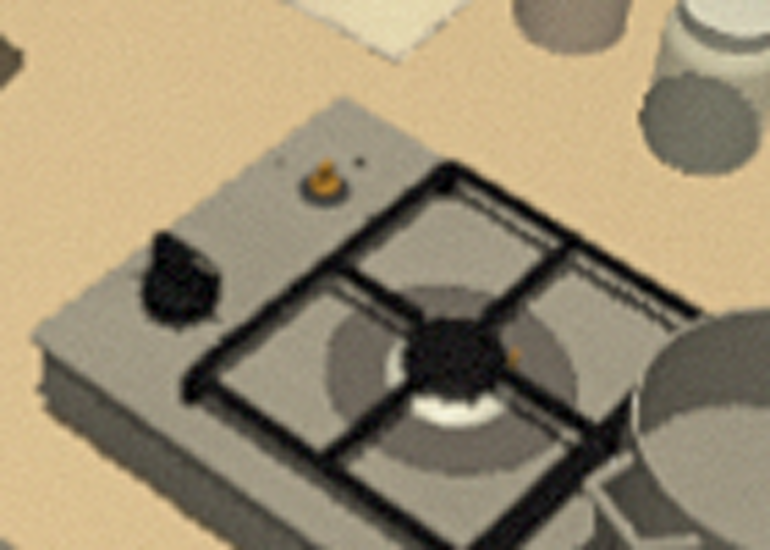

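View pics/mat0.png

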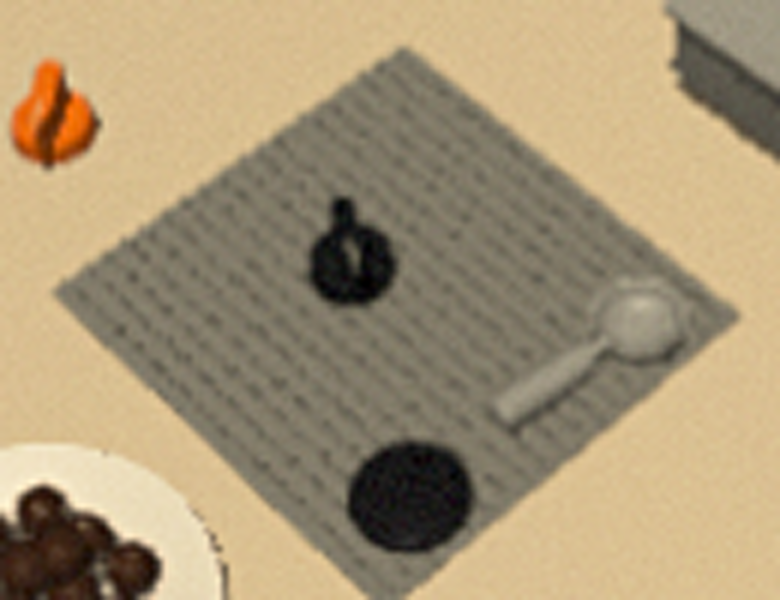

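```bash
python3 - <<'E'
from h import *
from rig import bot
c=bot.capture('scene')
P=lambda u,v,z:print((u,v,z),pix2world(c,(u,v),z).round(4))
P(322.7,177.8,.075);P(267.3,221.8,.075)
P(319,190.5,.097); P(318.9,193.5,.083)
P(213.7,263.8,.012);P(212.2,254.5,.040);P(213.7,261,.044)
# mat corners
for u,v in [(222,228),(278,272.5),(164,268.5)]: P(u,v,.004)
P(223,302,.015)
E
```

```text
(322.7, 177.8, 0.075) [0.4385 0.2233 0.075 ]
(267.3, 221.8, 0.075) [ 0.4881 -0.0677  0.075 ]
(319, 190.5, 0.097) [0.4958 0.1509 0.097 ]
(318.9, 193.5, 0.083) [0.4967 0.1513 0.083 ]
(213.7, 263.8, 0.012) [ 0.4836 -0.2791  0.012 ]
(212.2, 254.5, 0.04) [ 0.4689 -0.2726  0.04  ]
(213.7, 261, 0.044) [ 0.4962 -0.2841  0.044 ]
(222, 228, 0.004) [ 0.3664 -0.1706  0.004 ]
(278, 272.5, 0.004) [ 0.6298 -0.1328  0.004 ]
(164, 268.5, 0.004) [ 0.3986 -0.4133  0.004 ]
(223, 302, 0.015) [ 0.6211 -0.3347  0.015 ]
```

```bash
cat >> h.py <<'E'
def toshift(s,P,deg=False):
    R=np.array(s['tcp_rot']); return R.T@(np.array(P)-np.array(s['position']))*1000
E
python3 - <<'E'
from h import *
from rig import bot
s=bot.read_state(); c=bot.capture('wrist')
R,_=cv2.Rodrigues(np.array(c['rvec']));o=-R.T@np.array(c['tvec'])
T=np.array(s['tcp_rot'])
print('cam in tool',(T.T@(o-s['position'])*1000).round(1),'axes\n',(T.T@R.T).round(3))
print(toshift(s,[.42,-.30,.24]))
print(toshift(s,[.484,-.279,.24]))
E
```

```text
cam in tool [-184.2   -0.8  -82.8] axes
 [[-0.    -0.301  0.954]
 [ 1.    -0.    -0.   ]
 [ 0.     0.954  0.301]]
[ -39.38898778 -227.43098017 -329.54661328]
[ -39.36979909 -231.41910292 -396.78569796]
```

>>> play_rows(
  motion=[
    [[-8,-15,-24],[0,0,0],1],
    [[-14,-43,-68],[0,0,0],1],
    [[-20,-72,-114],[0,0,0],1],
    [[-26,-100,-160],[0,0,0],1],
    [[-31,-128,-204],[0,0,0],1],
    [[-36,-156,-248],[0,0,0],1],
    [[-39,-185,-292],[0,0,0],1],
    [[-40,-210,-330],[0,0,0],1],
  ],
)

```text
time_s: 1.05
position: [0.4165, -0.3264, 0.2408]
tcp_rot: [[0.001, 0.255, -0.967], [-0.001, -0.967, -0.255], [-1.0, 0.001, -0.001]]
force: [0.7, 0.2, 0.3]
opening: 0.997
```

>>> play_rows(
  motion=[
    [[0,-10,-18],[0,0,0],1],
    [[0,-18,-30],[0,0,0],1],
    [[0,-18,-30],[0,0,0],1],
  ],
)

```text
time_s: 1.35
position: [0.4404, -0.3016, 0.2403]
tcp_rot: [[-0.0, 0.257, -0.966], [0.0, -0.966, -0.257], [-1.0, -0.0, 0.0]]
force: [-0.5, 0.1, 0.2]
opening: 1.0
```

```bash
python3 - <<'E'
from h import *
from rig import bot
s=bot.read_state()
print(s['time_s'],s['position'],s['tcp_rot'],s['force'])
c=bot.capture('wrist'); cv2.imwrite('pics/wrist1.png',c['img'])
c=bot.capture('side'); cv2.imwrite('pics/side1.png',c['img'])
E
```

```text
1.35 [ 0.44041247 -0.30164885  0.24028756] [[-9.95865152e-05  2.57271670e-01 -9.66339111e-01]
 [ 2.23671283e-04 -9.66339086e-01 -2.57271686e-01]
 [-9.99999970e-01 -2.41763099e-04  3.86900578e-05]] [-0.45288547  0.06777812  0.22244925]
```

View pics/wrist1.png

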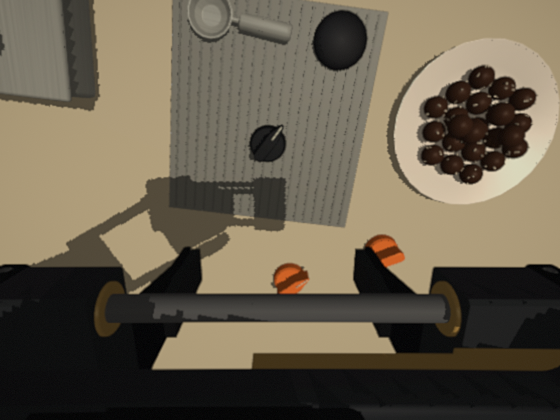

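Wrist view: the knob is at about (267,143). Its bar seems to run up-right to about (282,127), so I'll enlarge it to tell which end is the pointer.

```bash
python3 - <<'E'
from h import *
i=cv2.imread('pics/wrist1.png')
g=np.clip(255*(i/255.)**0.5,0,255).astype(np.uint8)
crop(g,237,113,297,173,10,'pics/knob1.png')
E
```

```text
(no output)
```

View pics/knob1.png

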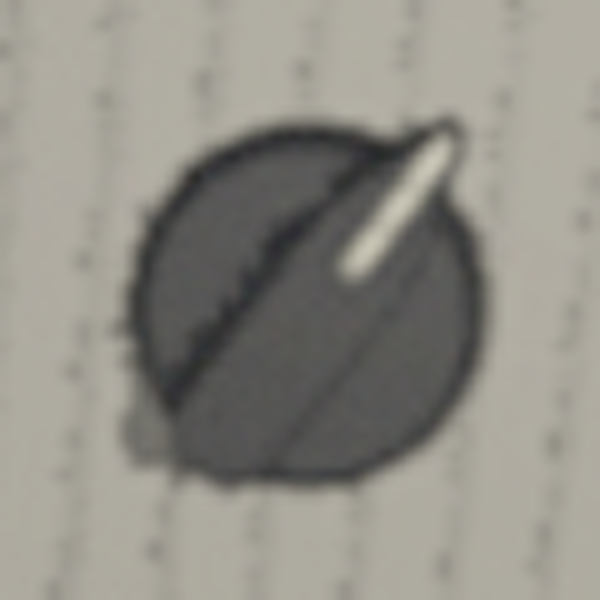

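View pics/side1.png

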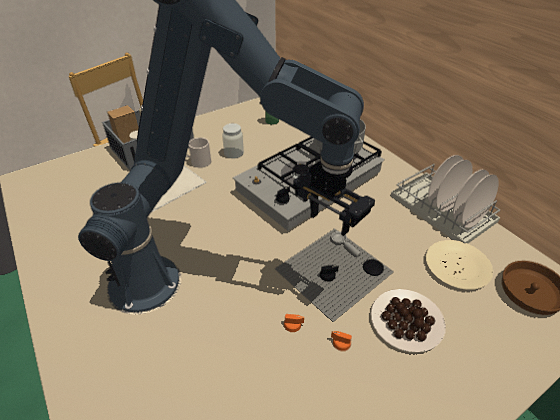

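```bash
python3 - <<'E'
from h import *
from rig import bot
c=bot.capture('wrist')
def q(u,v,z): return pix2world(c,((u+.5)/10-.5+237,(v+.5)/10-.5+113),z)
a,b=q(355,270,.044),q(448,135,.044)
print('tip',b,a,'yaw',np.degrees(np.arctan2(*(b-a)[1::-1])))
# edges of bar top
a,b=q(178,400,.044),q(390,155,.044);print(a,b,np.degrees(np.arctan2(*(b-a)[1::-1])))
a,b=q(285,455,.044),q(425,265,.044);print(a,b,np.degrees(np.arctan2(*(b-a)[1::-1])))
# skirt: left (132,300) right(487,300) top (300,122) bottom (315,487)
L,R_=q(135,300,.02),q(487,310,.02);print('skirt',(L+R_)/2,np.linalg.norm(L-R_))
T,B=q(305,124,.02),q(320,487,.004);print((T+B)/2,np.linalg.norm(T-B))
s=c=bot.capture('side')
E
```

```text
tip [ 0.50427961 -0.29060607  0.044     ] [ 0.48658297 -0.28394046  0.044     ] yaw -20.6393640010817
[ 0.46642053 -0.26721914  0.044     ] [ 0.50036867 -0.28461993  0.044     ] -27.138307917277338
[ 0.46332401 -0.28122147  0.044     ] [ 0.48925276 -0.29180964  0.044     ] -22.2129603147077
skirt [ 0.47892576 -0.27981012  0.02      ] 0.04447064354674499
[ 0.47730194 -0.28020888  0.012     ] 0.050042735982524775
```

>>> play_rows(
  motion=[
    [[10,-2,-6],[6,0,0],1],
    [[30,-4,-14],[13,0,0],1],
    [[52,-6,-22],[20,0,0],1],
    [[75,-8,-30],[27,0,0],1],
    [[95,-10,-37],[33,0,0],1],
    [[107,-11,-41],[37,0,0],1],
    [[110,-11,-42],[38,0,0],1],
    [[110,-11,-42],[38,0,0],1],
  ],
)

```text
time_s: 2.35
position: [0.4769, -0.2823, 0.13]
tcp_rot: [[-0.001, -0.395, -0.919], [0.0, -0.919, 0.395], [-1.0, -0.0, 0.001]]
force: [-0.1, 0.1, -0.3]
opening: 0.998
```

```bash
python3 - <<'E'
from h import *
from rig import bot
s=bot.read_state()
print(s['time_s'],s['position'],s['tcp_rot'],s['force'],s['joint_positions'])
c=bot.capture('wrist'); cv2.imwrite('pics/wrist2.png',c['img'])
g=np.clip(255*(c['img']/255.)**0.5,0,255).astype(np.uint8)
crop(g,200,130,340,235,5.5,'pics/knob2.png')
c=bot.capture('side'); cv2.imwrite('pics/side2.png',c['img'])
E
```

```text
2.35 [ 0.47690864 -0.28231353  0.12997468] [[-8.00931706e-04 -3.94803895e-01 -9.18765064e-01]
 [ 4.30452563e-04 -9.18765410e-01  3.94803669e-01]
 [-9.99999587e-01 -7.92740002e-05  9.05812695e-04]] [-0.07886923  0.12561824 -0.29028369] [-4.21702702e+01  3.02777466e+01  9.62554526e+01 -1.55819611e-02
  5.35173705e+01  7.10927421e+01]
```

View pics/knob2.png

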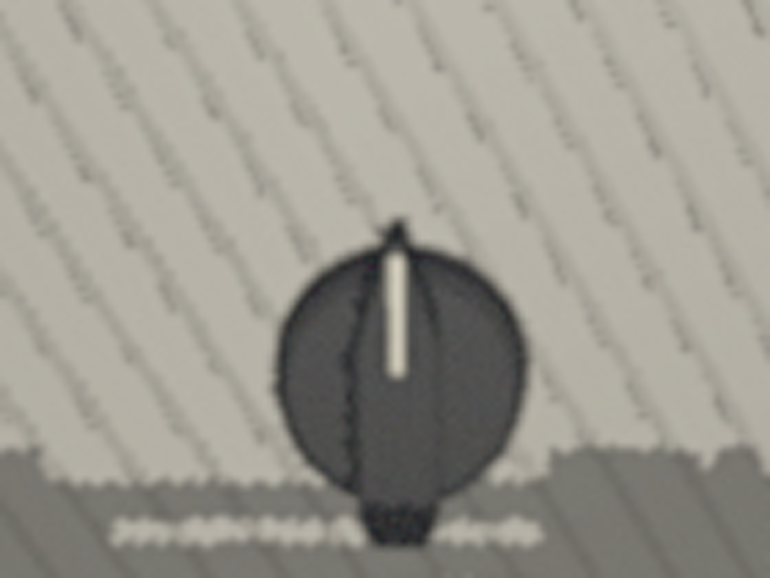

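View pics/wrist2.png

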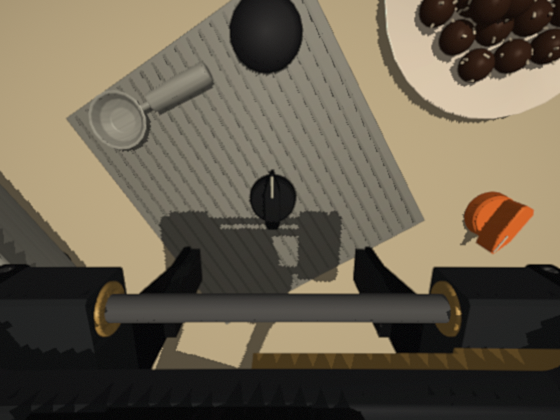

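```bash
python3 - <<'E'
from h import *
from rig import bot
s=bot.read_state()
c=bot.capture('wrist')
def q(u,v,z): return pix2world(c,((u+.5)/5.5-.5+200,(v+.5)/5.5-.5+130),z)
tip,tail=q(397,250,.0425),q(400,545,.044)
print('tip',tip,'tail',tail,'len',np.linalg.norm(tip-tail),'yaw',np.degrees(np.arctan2(*(tip-tail)[1::-1])))
a,b=q(397,250,.044),q(397,378,.044);print('line',np.degrees(np.arctan2(*(a-b)[1::-1])))
d=(tip-tail)/np.linalg.norm(tip-tail); print('ctr from tail',tail+d*.017,'from tip',tip-d*.031)
L,R_=q(278,372,.018),q(527,372,.018);print('skirt',(L+R_)/2,np.linalg.norm(L-R_))
C=tail+d*.017; C[2]=.024
print('tool shift of ctr',toshift(s,C))
# overlay model
def draw(C,yaw,img,off,sc):
    cy,sy=np.cos(yaw),np.sin(yaw)
    def W(p): return C+np.array([cy*p[0]-sy*p[1],sy*p[0]+cy*p[1],p[2]])
    th=np.linspace(0,2*np.pi,60)
    polys=[[W((.024*np.cos(t),.024*np.sin(t),h)) for t in th] for h in(-.02,-.004)]
    bar=[(-.017,-.007),(.014,-.007),(.031,0),(.014,.007),(-.017,.007),(-.017,-.007)]
    polys+=[[W((x,y,h)) for x,y in bar] for h in (.02,)]
    for P in polys:
        p=((w2p(c,P)-off+.5)*sc-.5); cv2.polylines(img,[np.int32(p)],False,(0,0,255),1)
g=cv2.imread('pics/knob2.png'); draw(C,np.arctan2(d[1],d[0]),g,np.array([200,130]),5.5); cv2.imwrite('pics/ov2.png',g)
E
```

```text
tip [ 0.50627594 -0.28941547  0.0425    ] tail [ 0.46044512 -0.27001698  0.044     ] len 0.04978971262224358 yaw -22.94114195153726
line -23.548629524919548
ctr from tail [ 0.47609341 -0.27664032  0.04348785] from tip [ 0.47774082 -0.27733761  0.04343393]
skirt [ 0.48152997 -0.27928971  0.018     ] 0.044323807216945725
tool shift of ctr [106.97581462  -4.91379773   3.6831302 ]
```

View pics/ov2.png

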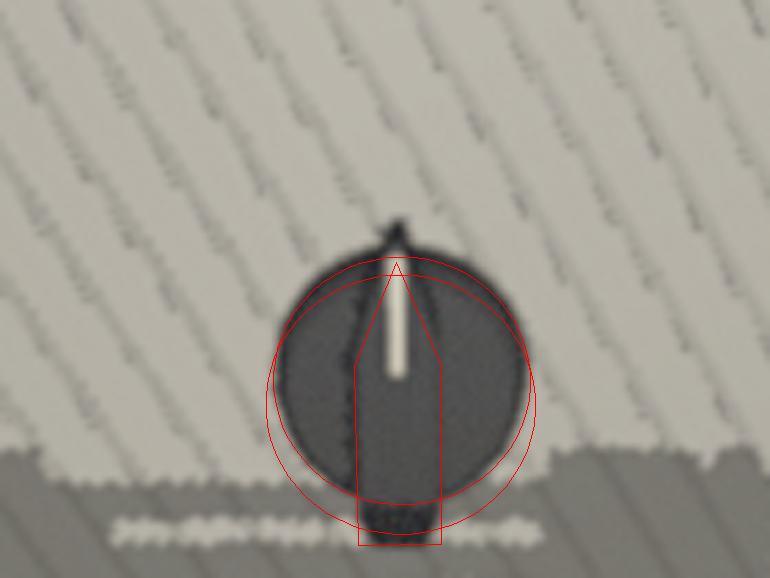

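>>> play_rows(
  motion=[
    [[15,-1,1],[0,0,0],1],
    [[40,-3,2],[0,0,0],1],
    [[65,-5,2.5],[0,0,0],1],
    [[85,-5,2.5],[0,0,0],1],
    [[98,-5,2.5],[0,0,0],1],
    [[104,-5,2.5],[0,0,0],1],
    [[106,-5,2.5],[0,0,0],1],
    [[106,-5,2.5],[0,0,0],1],
  ],
)

```text
time_s: 3.3
position: [0.4776, -0.2763, 0.0249]
tcp_rot: [[0.001, -0.394, -0.919], [-0.001, -0.919, 0.394], [-1.0, 0.0, -0.001]]
force: [-0.3, -0.0, -0.3]
opening: 1.004
```

```bash
python3 - <<'E'
from h import *
from rig import bot
s=bot.read_state()
print(s['time_s'],s['position'],s['force'])
c=bot.capture('wrist'); cv2.imwrite('pics/wrist3.png',c['img'])
g=np.clip(255*(c['img']/255.)**0.5,0,255).astype(np.uint8)
crop(g,200,200,340,305,5.5,'pics/knob3.png')
c=bot.capture('side'); cv2.imwrite('pics/side3.png',c['img'])
g=np.clip(255*(c['img']/255.)**0.5,0,255).astype(np.uint8)
crop(g,270,220,400,320,6,'pics/side3c.png')
E
```

```text
3.3 [ 0.47761187 -0.2763391   0.02487116] [-0.29866773 -0.03620673 -0.32780067]
```

View pics/knob3.png

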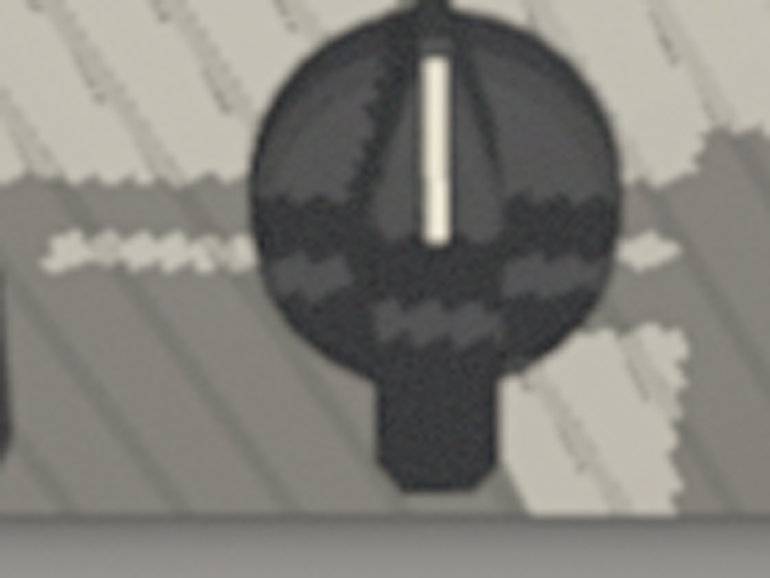

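View pics/side3c.png

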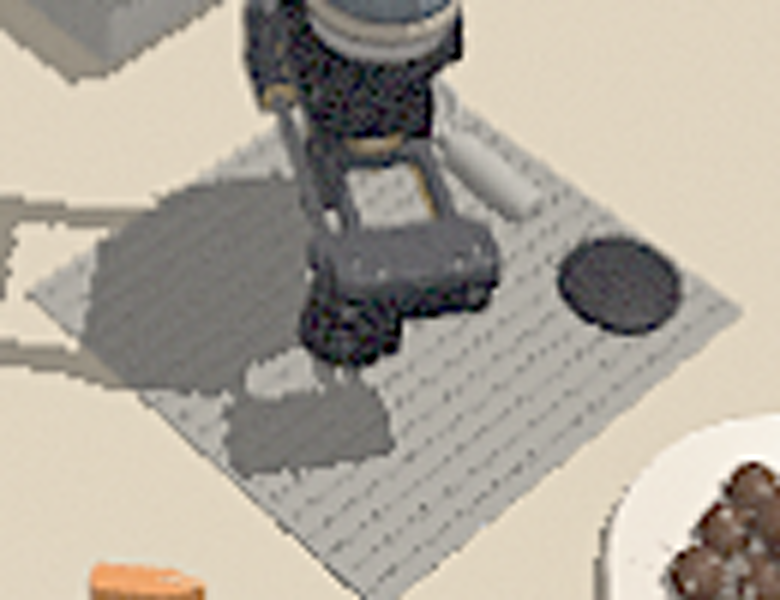

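```bash
python3 - <<'E'
from h import *
from rig import bot
s=bot.read_state()
c=bot.capture('wrist')
def q(u,v,z): return pix2world(c,((u+.5)/5.5-.5+200,(v+.5)/5.5-.5+200),z)
tip,tail=q(436,42,.044),q(437,488,.044)
d=(tip-tail); print(np.linalg.norm(d)); d/=np.linalg.norm(d); print('yaw',np.degrees(np.arctan2(d[1],d[0])))
for C in (tail+d*.017,tip-d*.031): print(C,toshift(s,C))
L,R_=q(252,190,.006),q(620,190,.006);print(np.linalg.norm(L-R_),toshift(s,(L+R_)/2))
T,B=q(430,10,.006),q(430,385,.006);print(np.linalg.norm(T-B),toshift(s,(T+B)/2))
E
```

```text
0.05068069140358695
yaw -23.026998603823902
[ 0.47600389 -0.27637251  0.044     ] [-18.81187309   0.68816144   1.59739157]
[ 0.47847098 -0.27742111  0.044     ] [-18.80722306   0.67887322  -1.08327971]
0.04653530137705358 [19.19278346  0.82638915 -1.00178151]
0.05108249112283179 [19.18904515  0.0658245   0.89992801]
```

>>> play_rows(
  motion=[
    [[2,0.7,0],[0,0,0],0.6],
    [[2,0.7,0],[0,0,0],0.3],
    [[2,0.7,0],[0,0,0],0.1],
    [[2,0.7,0],[0,0,0],0],
    [[2,0.7,0],[0,0,0],0],
    [[2,0.7,0],[0,0,0],0],
    [[2,0.7,0],[0,0,0],0],
    [[2,0.7,0],[0,0,0],0],
  ],
)

```text
time_s: 4.25
position: [0.4769, -0.2765, 0.0224]
tcp_rot: [[0.0, -0.394, -0.919], [-0.0, -0.919, 0.394], [-1.0, 0.0, -0.0]]
force: [0.6, 0.5, 0.1]
opening: 0.355
```

>>> play_rows(
  motion=[
    [[0,0,0],[0,0,0],0],
    [[0,0,0],[0,0,0],0],
  ],
)

```text
time_s: 4.45
position: [0.4769, -0.2765, 0.0224]
tcp_rot: [[-0.0, -0.394, -0.919], [0.0, -0.919, 0.394], [-1.0, -0.0, 0.0]]
force: [-0.2, 0.4, 0.5]
opening: 0.172
```

>>> play_rows(
  motion=[
    [[0,0,0],[0,0,0],0],
    [[0,0,0],[0,0,0],0],
    [[0,0,0],[0,0,0],0],
  ],
)

```text
time_s: 4.75
position: [0.4773, -0.2768, 0.0227]
tcp_rot: [[0.001, -0.395, -0.919], [-0.001, -0.919, 0.395], [-1.0, 0.0, -0.001]]
force: [-0.4, -0.3, 4.3]
opening: 0.014
```

>>> play_rows(
  motion=[
    [[-5,0,0],[0,0,0],0],
    [[-20,0,0],[0,0,0],0],
    [[-45,0,0],[0,0,0],0],
    [[-75,0,0],[0,0,0],0],
    [[-105,0,0],[0,0,0],0],
    [[-130,0,0],[0,0,0],0],
    [[-145,0,0],[0,0,0],0],
    [[-150,0,0],[0,0,0],0],
  ],
)

```text
time_s: 5.55
position: [0.4776, -0.2769, 0.1742]
tcp_rot: [[0.002, -0.394, -0.919], [-0.002, -0.919, 0.394], [-1.0, 0.001, -0.003]]
force: [-0.1, -0.3, -0.2]
opening: 0.007
```

```bash
python3 - <<'E'
from h import *
from rig import bot
s=bot.read_state()
print(s['time_s'],s['position'],s['force'],s['joint_positions'])
c=bot.capture('wrist'); cv2.imwrite('pics/wrist4.png',c['img'])
c=bot.capture('side'); cv2.imwrite('pics/side4.png',c['img'])
c=bot.capture('scene'); cv2.imwrite('pics/scene4.png',c['img'])
E
```

```text
5.55 [ 0.47758373 -0.27693577  0.17419896] [-0.05330557 -0.3408976  -0.1626491 ] [-4.17100226e+01  2.64910087e+01  9.44180695e+01  5.51660719e-03
  5.89078060e+01  7.15078755e+01]
```

View pics/wrist4.png

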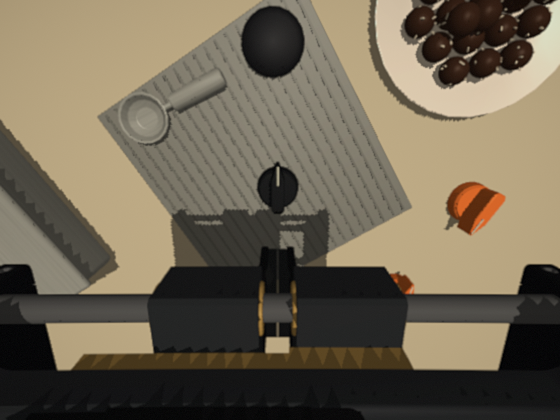

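View pics/scene4.png

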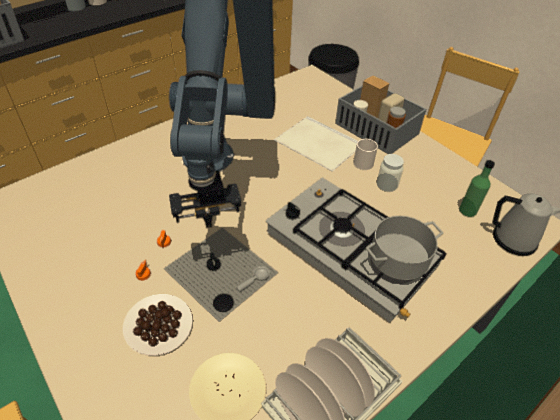

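View pics/side4.png

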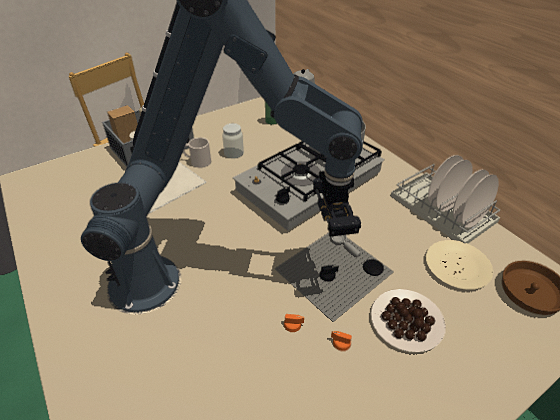

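The grasp failed. The gripper shut fully, reading 0.007, and the knob is still on the mat at (278,187) in the wrist view and (213,262) in the scene view. I need to find out why before trying again.

```bash
python3 - <<'E'
from h import *
for n,box,s in (('wrist4',(208,140,348,340),3.9),('scene4',(150,160,270,290),4.6),('side4',(290,160,390,300),4.2)):
    i=cv2.imread(f'pics/{n}.png'); g=np.clip(255*(i/255.)**0.45,0,255).astype(np.uint8)
    crop(g,*box,s,f'pics/{n}c.png')
E
```

```text
(no output)
```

View pics/wrist4c.png

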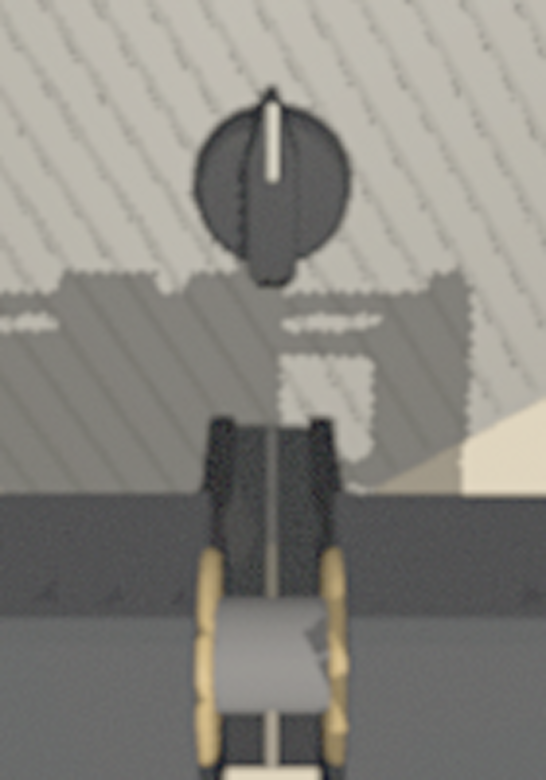

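View pics/side4c.png

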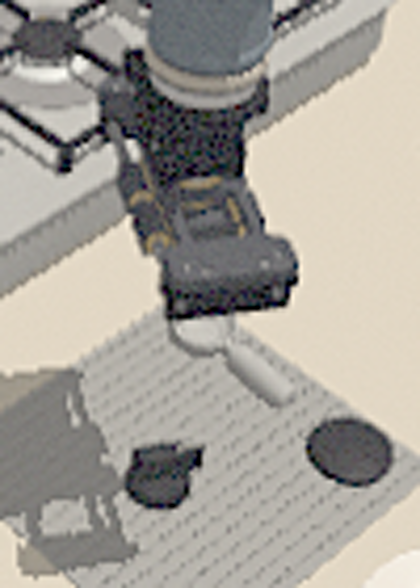

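View pics/scene4c.png

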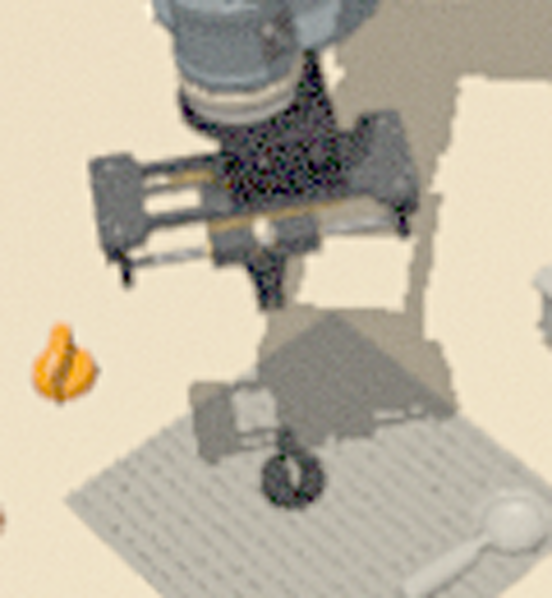

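```bash
python3 - <<'E'
from h import *
from rig import bot
s=bot.read_state(); R=np.array(s['tcp_rot']); p=np.array(s['position'])
w=bot.capture('wrist'); si=bot.capture('side'); sc=bot.capture('scene')
print('tcp in wrist',w2p(w,p),'grasp',w2p(w,p-R[:,0]*.019), 'side',w2p(si,p),w2p(si,p-R[:,0]*.019),'scene',w2p(sc,p))
def q(u,v,z): return pix2world(w,((u+.5)/3.9-.5+208,(v+.5)/3.9-.5+140),z)
tip,tail=q(273,100,.044),q(271,285,.044)
d=tip-tail;print(tip,tail,np.linalg.norm(d),np.degrees(np.arctan2(d[1],d[0])))
# triangulate: wrist / side / scene of tip, tail
def ray(c,uv):
    a=pix2world(c,uv,0);b=pix2world(c,uv,.1);d=b-a;return a,d/np.linalg.norm(d)
def tri(obs):
    A=np.zeros((3,3));b=np.zeros(3)
    for c,uv in obs:
        a,d=ray(c,uv);M=np.eye(3)-np.outer(d,d);A+=M;b+=M@a
    X=np.linalg.solve(A,b);return X,[np.linalg.norm((np.eye(3)-np.outer(d,d))@(X-a))*1000 for a,d in [ray(c,uv) for c,uv in obs]]
f=lambda u,v,s,x,y:((u+.5)/s-.5+x,(v+.5)/s-.5+y)
print('tip',tri([(w,f(273,100,3.9,208,140)),(si,f(202,447,4.2,290,160))]))
print('tail',tri([(w,f(271,280,3.9,208,140)),(si,f(138,450,4.2,290,160))]))
print('tail',tri([(w,f(271,280,3.9,208,140)),(sc,f(284,432,4.6,150,160))]))
print('skirt', pix2world(si,f(160,480,4.2,290,160),.012), pix2world(sc,f(293,478,4.6,150,160),.012), q(272,180,.008))
E
```

```text
tcp in wrist [[277.71484536 246.81210118]] grasp [[277.78334425 260.26645149]] side [[331.02307129 236.67390371]] [[331.61522739 231.82098399]] scene [[208.89311122 229.04779075]]
[ 0.50506093 -0.2884799   0.044     ] [ 0.45961783 -0.26840431  0.044     ] 0.0496800224617423 -23.83460356368647
tip (array([ 0.50506428, -0.28882395,  0.04166865]), [np.float64(0.602478885819486), np.float64(0.6024788858194692)])
tail (array([ 0.46214041, -0.26980093,  0.04724434]), [np.float64(0.49827302247829053), np.float64(0.49827302247830985)])
tail (array([ 0.4558    , -0.2676497 ,  0.02794655]), [np.float64(0.8187648140201841), np.float64(0.8187648140201546)])
skirt [ 0.47871347 -0.27895194  0.012     ] [ 0.48195659 -0.27952344  0.012     ] [ 0.4782775  -0.27673251  0.008     ]
```

```bash
python3 - <<'E'
from h import *
from rig import bot
si=bot.capture('side'); sc=bot.capture('scene')
y=np.array([-.394,-.919,0]); zz=np.array([-.919,.394,0]); p=np.array([.4776,-.2763,.0249])
i=cv2.imread('pics/side3.png'); g=np.clip(255*(i/255.)**0.4,0,255).astype(np.uint8)
g=cv2.resize(g[190:320,270:400],None,fx=6,fy=6,interpolation=cv2.INTER_CUBIC)[:600]
def mk(g,c,P,off,sc_,col=(0,0,255)):
    for a in w2p(c,P):
        u=(a-off+.5)*sc_-.5; cv2.drawMarker(g,(int(u[0]),int(u[1])),col,cv2.MARKER_CROSS,12,1)
for k in (-.0435,.0435):
    for w in(-.0095,.0095):
        mk(g,si,[p+y*k+zz*w],np.array([270,190]),6)
        mk(g,si,[p+y*k+zz*w+np.array([0,0,.038])],np.array([270,190]),6,(0,255,0))
mk(g,si,[p],np.array([270,190]),6,(255,0,0))
cv2.imwrite('pics/s3o.png',g)
s=bot.read_state(); p=np.array(s['position']);R=np.array(s['tcp_rot'])
i=cv2.imread('pics/scene4.png'); g=np.clip(255*(i/255.)**0.4,0,255).astype(np.uint8)
g=cv2.resize(g[180:260,160:260],None,fx=7,fy=7,interpolation=cv2.INTER_CUBIC)
for w in(-.0095,.0095):
  for k in (-.01,.01):
    mk(g,sc,[p+R[:,2]*w+R[:,1]*k],np.array([160,180]),7)
    mk(g,sc,[p+R[:,2]*w+R[:,1]*k-R[:,0]*.019],np.array([160,180]),7,(0,255,0))
cv2.imwrite('pics/s4o.png',g)
E
```

```text
(no output)
```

View pics/s3o.png

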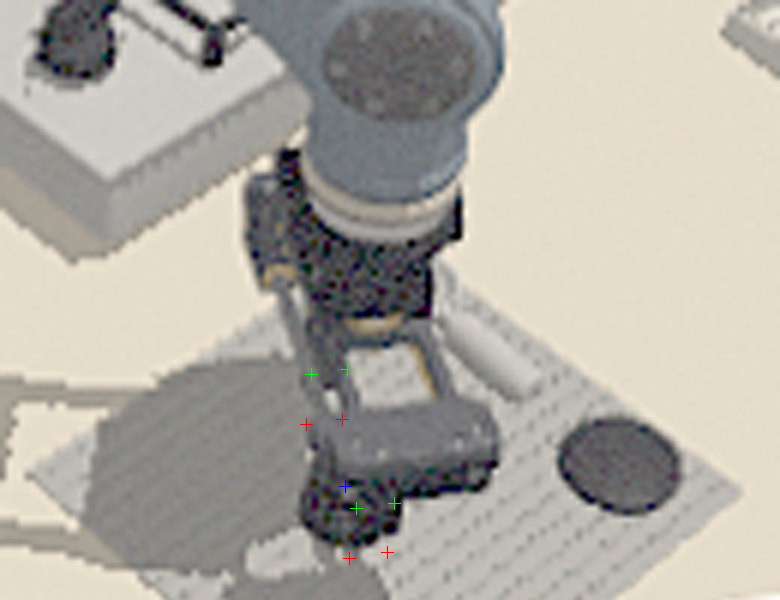

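View pics/s4o.png

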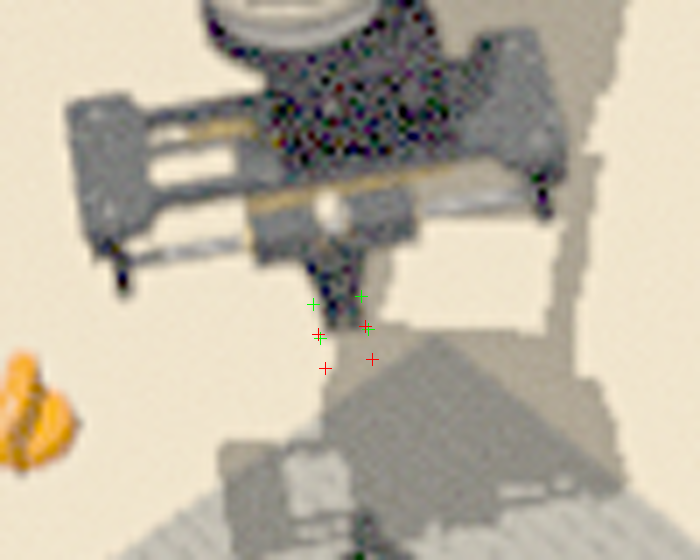

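```bash
python3 - <<'E'
from h import *
from rig import bot
s=bot.read_state(); p=np.array(s['position']);R=np.array(s['tcp_rot'])
w=bot.capture('wrist'); sc=bot.capture('scene'); si=bot.capture('side')
def ray(c,uv):
    a=pix2world(c,uv,0);b=pix2world(c,uv,.1);d=b-a;return a,d/np.linalg.norm(d)
def tri(obs):
    A=np.zeros((3,3));b=np.zeros(3)
    for c,uv in obs:
        a,d=ray(c,uv);M=np.eye(3)-np.outer(d,d);A+=M;b+=M@a
    X=np.linalg.solve(A,b);return X,[np.linalg.norm((np.eye(3)-np.outer(d,d))@(X-a))*1000 for a,d in [ray(c,uv) for c,uv in obs]]
for v in (247,249.7):
  X,e=tri([(w,(277.5,v)),(sc,(208.8,226.5))]); print(X,e,R.T@(X-p)*1000)
g=w['img'];g=np.clip(255*(g/255.)**0.35,0,255).astype(np.uint8)
def mk(g,c,P,col):
    for a in w2p(c,P):
        u=(a-np.array([230,230])+.5)*8-.5; cv2.drawMarker(g,(int(u[0]),int(u[1])),col,cv2.MARKER_CROSS,12,1)
g=cv2.resize(g[230:305,230:325],None,fx=8,fy=8,interpolation=cv2.INTER_CUBIC)
for k,col in ((0,(0,0,255)),(-.019,(0,255,0)),(-.038,(255,255,0))):
  for z in (-.0095,.0095): mk(g,w,[p+R[:,0]*k+R[:,2]*z+R[:,1]*yy for yy in(-.015,0,.015)],col)
cv2.imwrite('pics/w4o.png',g)
E
```

```text
[ 0.48589193 -0.27999487  0.19438861] [np.float64(0.0192243598530504), np.float64(0.019224359853000698)] [-23.14433812  -0.16723284 -10.22623653]
[ 0.48286841 -0.27858916  0.19069062] [np.float64(0.0835378054172036), np.float64(0.0835378054171652)] [-19.43906205  -0.26339471  -6.9014046 ]
```

View pics/w4o.png

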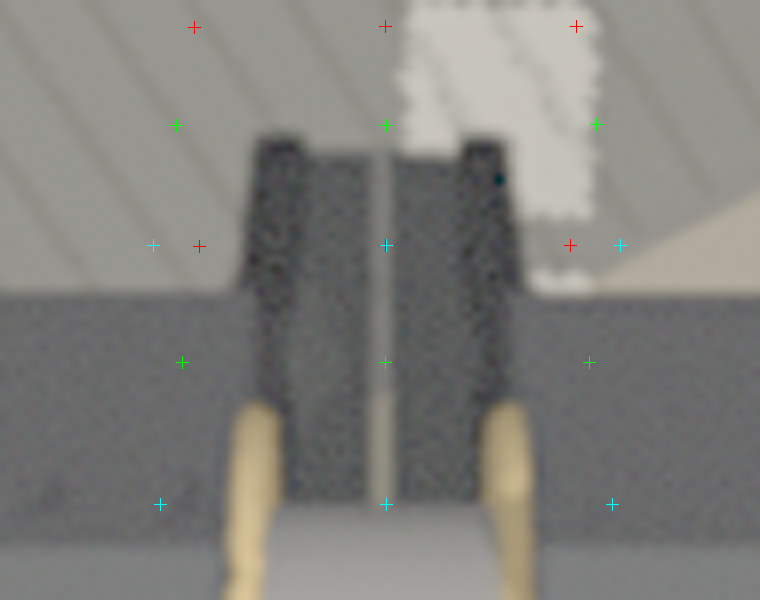

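Triangulating the fingertips in the wrist and scene views puts the visible tips about 20 mm behind the reported TCP along tool x. That means they closed only on the top edge of the bar, so I'll go about 20 mm lower next time. I'll open the gripper and descend.

>>> play_rows(
  motion=[
    [[0,0,0],[0,0,0],1],
    [[10,0,0],[0,0,0],1],
    [[30,0,0],[0,0,0],1],
    [[55,0,0],[0,0,0],1],
    [[80,0,0],[0,0,0],1],
    [[100,0,0],[0,0,0],1],
    [[112,0,0],[0,0,0],1],
    [[115,0,0],[0,0,0],1],
  ],
)

```text
time_s: 6.9
position: [0.476, -0.2758, 0.0556]
tcp_rot: [[-0.002, -0.394, -0.919], [0.002, -0.919, 0.394], [-1.0, -0.001, 0.003]]
force: [-0.5, -0.2, 1.0]
opening: 0.65
```

>>> play_rows(
  motion=[
    [[0,0,0],[0,0,0],1],
    [[0,0,0],[0,0,0],1],
    [[5,0,0],[0,0,0],1],
    [[15,0,0],[0,0,0],1],
    [[30,0,0],[0,0,0],1],
    [[42,0,0],[0,0,0],1],
    [[50,0,0],[0,0,0],1],
    [[50,0,0],[0,0,0],1],
  ],
)

```text
time_s: 7.7
position: [0.4761, -0.2759, 0.006]
tcp_rot: [[-0.002, -0.394, -0.919], [0.002, -0.919, 0.394], [-1.0, -0.001, 0.003]]
force: [0.8, -0.1, 0.3]
opening: 0.999
```

```bash
python3 - <<'E'
from h import *
from rig import bot
s=bot.read_state()
print(s['time_s'],s['position'],s['force'],s['opening'])
c=bot.capture('wrist'); cv2.imwrite('pics/wrist5.png',c['img'])
g=np.clip(255*(c['img']/255.)**0.45,0,255).astype(np.uint8)
cv2.imwrite('pics/w5.png',g)
c=bot.capture('side'); 
g=np.clip(255*(c['img']/255.)**0.45,0,255).astype(np.uint8)
crop(g,270,200,400,300,6,'pics/s5.png')
E
```

```text
7.7 [ 0.47614312 -0.27586998  0.00595336] [ 0.76247518 -0.07093     0.2802812 ] 0.9993698243237099
```

View pics/w5.png

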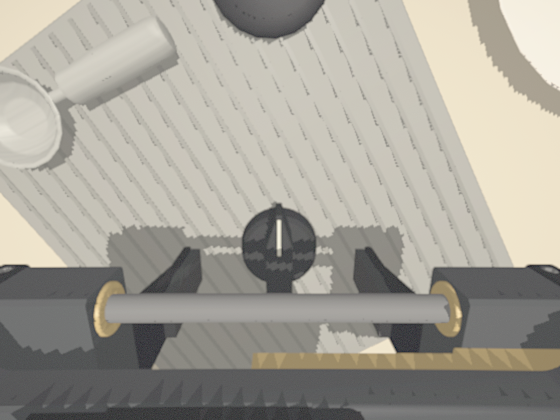

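View pics/s5.png

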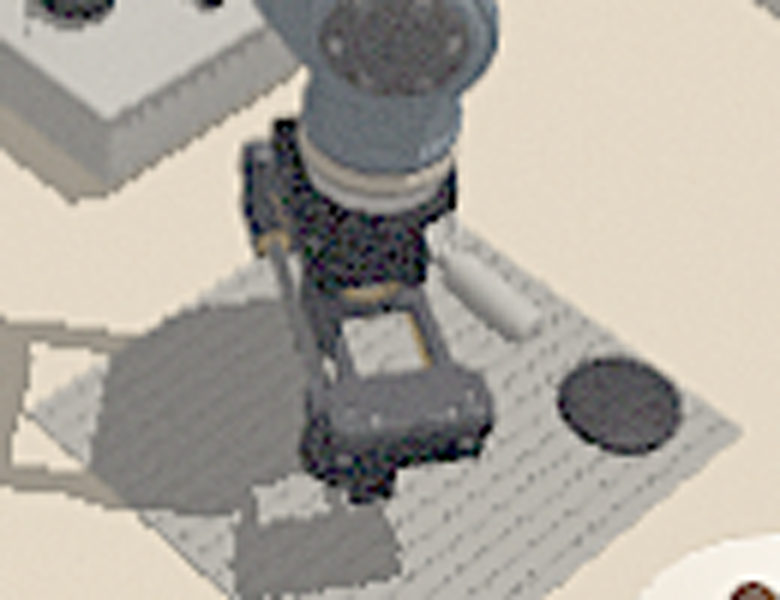

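>>> play_rows(
  motion=[
    [[1,0,-1],[0,0,0],0],
    [[1,0,-1],[0,0,0],0],
    [[1,0,-1],[0,0,0],0],
    [[1,0,-1],[0,0,0],0],
    [[1,0,-1],[0,0,0],0],
    [[1,0,-1],[0,0,0],0],
    [[1,0,-1],[0,0,0],0],
    [[1,0,-1],[0,0,0],0],
  ],
)

```text
time_s: 8.6
position: [0.4778, -0.2769, 0.0063]
tcp_rot: [[-0.0, -0.394, -0.919], [0.0, -0.919, 0.394], [-1.0, -0.0, 0.0]]
force: [0.2, -0.6, -0.5]
opening: 0.357
```

>>> play_rows(
  motion=[
    [[0,0,0],[0,0,0],0],
    [[0,0,0],[0,0,0],0],
    [[0,0,0],[0,0,0],0],
    [[0,0,0],[0,0,0],0],
    [[0,0,0],[0,0,0],0],
  ],
)

```text
time_s: 9.1
position: [0.4778, -0.2769, 0.0063]
tcp_rot: [[-0.0, -0.394, -0.919], [0.0, -0.919, 0.394], [-1.0, 0.0, 0.0]]
force: [0.3, -0.4, -0.6]
opening: 0.158
```

Opening reads 0.158, or 14 mm, so the bar is gripped. Lifting.

>>> play_rows(
  motion=[
    [[-4,0,0],[0,0,0],0],
    [[-15,0,0],[0,0,0],0],
    [[-35,0,0],[0,0,0],0],
    [[-62,0,0],[0,0,0],0],
    [[-90,0,0],[0,0,0],0],
    [[-115,0,0],[0,0,0],0],
    [[-135,0,0],[0,0,0],0],
    [[-145,0,0],[0,0,0],0],
  ],
)

```text
time_s: 9.9
position: [0.4787, -0.2775, 0.1541]
tcp_rot: [[0.003, -0.394, -0.919], [-0.003, -0.919, 0.394], [-1.0, 0.001, -0.004]]
force: [-0.6, -0.9, -1.7]
opening: 0.158
```

>>> play_rows(
  motion=[
    [[-10,0,0],[0,0,0],0],
    [[-15,0,0],[0,0,0],0],
    [[-15,0,0],[0,0,0],0],
  ],
)

```text
time_s: 10.2
position: [0.4779, -0.277, 0.1666]
tcp_rot: [[0.0, -0.394, -0.919], [-0.0, -0.919, 0.394], [-1.0, 0.0, -0.0]]
force: [0.8, -0.5, -1.7]
opening: 0.16
```

```bash
python3 - <<'E'
from h import *
from rig import bot
s=bot.read_state()
print(s['time_s'],s['position'],s['force'],s['opening'],s['joint_positions'])
c=bot.capture('wrist'); cv2.imwrite('pics/wrist6.png',c['img'])
g=np.clip(255*(c['img']/255.)**0.45,0,255).astype(np.uint8)
cv2.imwrite('pics/w6.png',g)
c=bot.capture('scene'); cv2.imwrite('pics/scene6.png',c['img'])
c=bot.capture('side'); cv2.imwrite('pics/side6.png',c['img'])
# hob measures from side
g=np.clip(255*(c['img']/255.)**0.7,0,255).astype(np.uint8)
crop(g,220,140,350,240,6,'pics/s6.png')
E
```

```text
10.2 [ 0.47786903 -0.27695156  0.16655132] [ 0.77730754 -0.51566581 -1.65224012] 0.1602901121859881 [-4.16886503e+01  2.71644488e+01  9.46878476e+01  6.61088476e-04
  5.81293971e+01  7.15431403e+01]
```

View pics/w6.png

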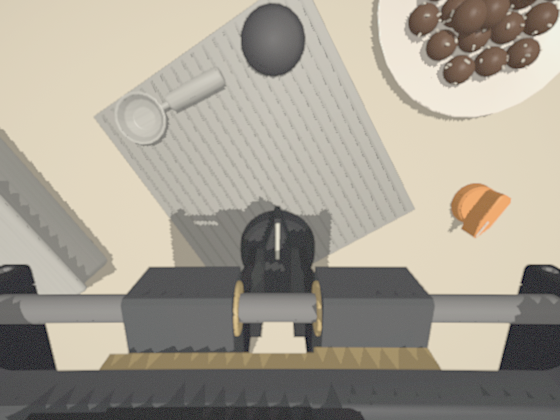

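View pics/s6.png

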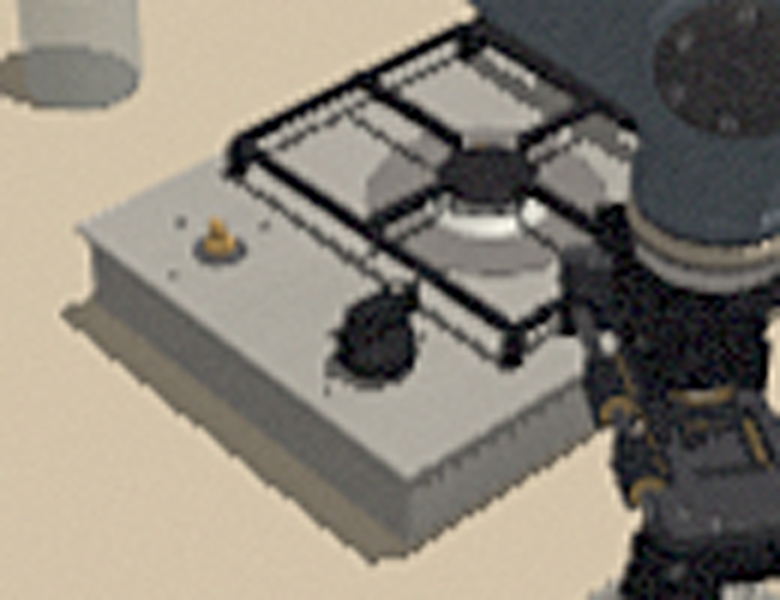

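View pics/side6.png

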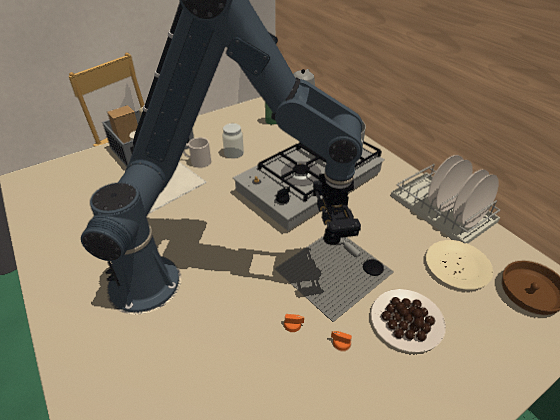

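```bash
cat >> h.py <<'E'
def ray(c,uv):
    a=pix2world(c,uv,0);b=pix2world(c,uv,.1);d=b-a;return a,d/np.linalg.norm(d)
def tri(obs):
    A=np.zeros((3,3));b=np.zeros(3)
    for c,uv in obs:
        a,d=ray(c,uv);M=np.eye(3)-np.outer(d,d);A+=M;b+=M@a
    X=np.linalg.solve(A,b);return X.round(4),np.round([np.linalg.norm((np.eye(3)-np.outer(d,d))@(X-a))*1000 for a,d in [ray(c,uv) for c,uv in obs]],2)
E
python3 - <<'E'
from h import *
from rig import bot
si=bot.capture('side'); sc=bot.capture('scene'); w=bot.capture('wrist')
f=lambda u,v,s,x,y:((u+.5)/s-.5+x,(v+.5)/s-.5+y)
S=lambda u,v:f(u,v,6,220,140)
C=lambda u,v:f(u,v,5.5,260,160)
print('tip',tri([(si,S(217,223)),(sc,C(325,165))]), pix2world(si,S(217,223),.097),pix2world(sc,C(325,165),.097))
print('collar',tri([(si,S(220,240)),(sc,C(325,180))]),pix2world(si,S(220,240),.083),pix2world(sc,C(325,180),.083))
a,b=pix2world(si,S(80,230),.075),pix2world(si,S(407,482),.075); print(a,b,np.linalg.norm(a-b),np.degrees(np.arctan2(-(a-b)[0],(a-b)[1])))
a,b=pix2world(sc,C(345,98),.075),pix2world(sc,C(38,340),.075); print(a,b,np.linalg.norm(a-b),np.degrees(np.arctan2(-(a-b)[0],(a-b)[1])))
g=np.clip(255*(w['img']/255.)**0.4,0,255).astype(np.uint8)
crop(g,230,195,330,285,7,'pics/w6c.png')
E
```

```text
tip (array([0.4887, 0.1574, 0.0947]), array([2.05, 2.05])) [0.48770571 0.15779054 0.097     ] [0.49176341 0.1530804  0.097     ]
collar (array([0.49  , 0.1575, 0.0818]), array([1.56, 1.56])) [0.48957058 0.15844477 0.083     ] [0.49186867 0.15467815 0.083     ]
[0.42825331 0.2224979  0.075     ] [ 0.47094791 -0.0703313   0.075     ] 0.29592527574169714 8.295293034014888
[0.43613401 0.22360785 0.075     ] [ 0.4851802  -0.06876967  0.075     ] 0.2964627151994614 9.5226764649358
```

View pics/w6c.png

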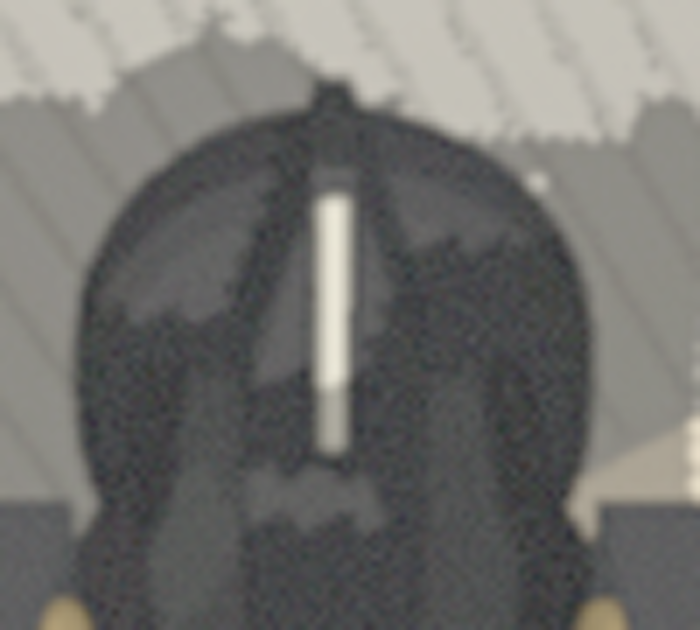

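>>> play_rows(
  motion=[
    [[0,-15,8],[-2,0,0],0],
    [[0,-45,26],[-6,0,0],0],
    [[0,-80,46],[-11,0,0],0],
    [[0,-118,67],[-16,0,0],0],
    [[0,-156,89],[-21,0,0],0],
    [[0,-194,110],[-26,0,0],0],
    [[0,-232,131],[-30,0,0],0],
    [[0,-268,152],[-32,0,0],0],
  ],
)

```text
time_s: 11.3
position: [0.4424, 0.032, 0.1663]
tcp_rot: [[-0.001, 0.156, -0.988], [0.001, -0.988, -0.156], [-1.0, -0.001, 0.001]]
force: [0.1, 0.4, -0.0]
opening: 0.158
```

```bash
python3 - <<'E'
from h import *
from rig import bot
s=bot.read_state()
print(s['time_s'],s['position'],s['tcp_rot'],s['opening'])
print(toshift(s,[.431,.146,.1666]))
E
```

```text
11.3 [0.44240841 0.03199795 0.16632799] [[-6.42607539e-04  1.55998488e-01 -9.87757085e-01]
 [ 6.37934106e-04 -9.87757024e-01 -1.55998894e-01]
 [-9.99999590e-01 -7.30369998e-04  5.35223355e-04]] 0.15832153658516548
[  -0.19195671 -114.38621498   -6.51531126]
```

>>> play_rows(
  motion=[
    [[0,-15,-1],[0,0,0],0],
    [[0,-40,-2],[0,0,0],0],
    [[0,-70,-4],[0,0,0],0],
    [[0,-95,-5],[0,0,0],0],
    [[0,-110,-6],[0,0,0],0],
    [[0,-114,-6],[0,0,0],0],
    [[0,-114,-6],[0,0,0],0],
  ],
)

```text
time_s: 12.0
position: [0.4315, 0.1436, 0.1663]
tcp_rot: [[-0.001, 0.155, -0.988], [-0.0, -0.988, -0.155], [-1.0, 0.0, 0.001]]
force: [-0.3, 0.3, -1.0]
opening: 0.156
```

```bash
python3 - <<'E'
from h import *
from rig import bot
s=bot.read_state()
print(s['time_s'],s['position'],s['opening'],s['force'])
w=bot.capture('wrist'); cv2.imwrite('pics/wrist7.png',w['img'])
g=np.clip(255*(w['img']/255.)**0.5,0,255).astype(np.uint8); cv2.imwrite('pics/w7.png',g)
crop(g,225,130,335,250,5,'pics/w7c.png')
E
```

```text
12.0 [0.43148693 0.14357684 0.16629312] 0.15609154517611598 [-0.25356545  0.28421925 -1.01847941]
```

View pics/w7.png

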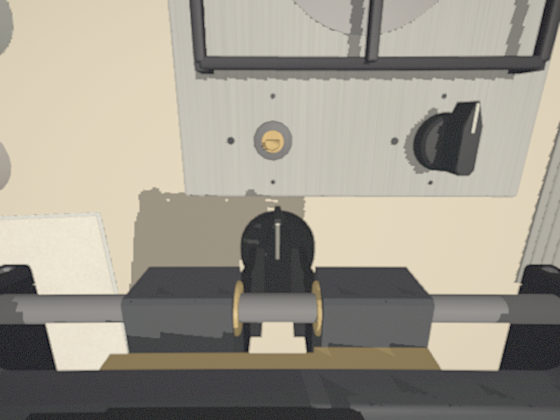

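View pics/w7c.png

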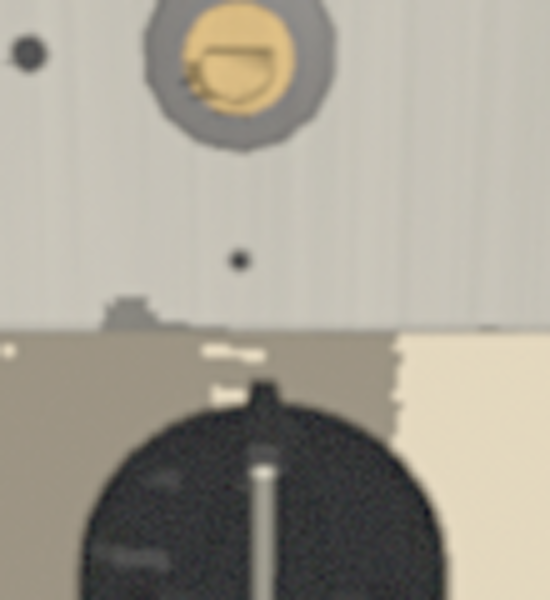

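```bash
python3 - <<'E'
from h import *
w=cv2.imread('pics/wrist7.png')
g=np.clip(255*(w/255.)**0.8,0,255).astype(np.uint8)
crop(g,245,112,303,170,10,'pics/w7d.png')
g=np.clip(255*(w/255.)**0.4,0,255).astype(np.uint8)
crop(g,230,190,330,280,7,'pics/w7e.png')
E
```

```text
(no output)
```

View pics/w7d.png

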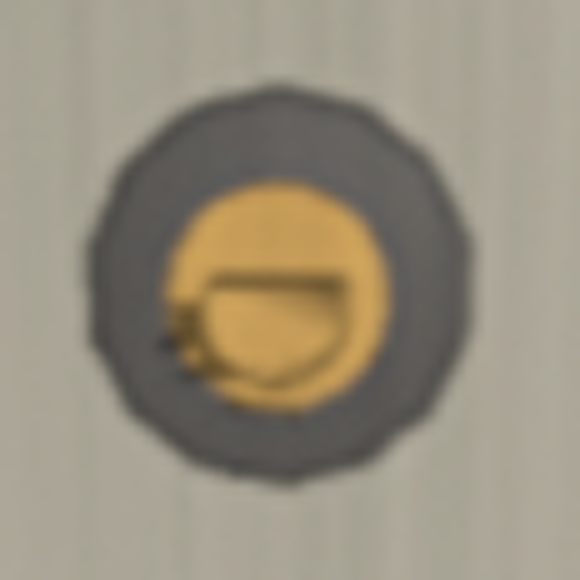

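View pics/w7e.png

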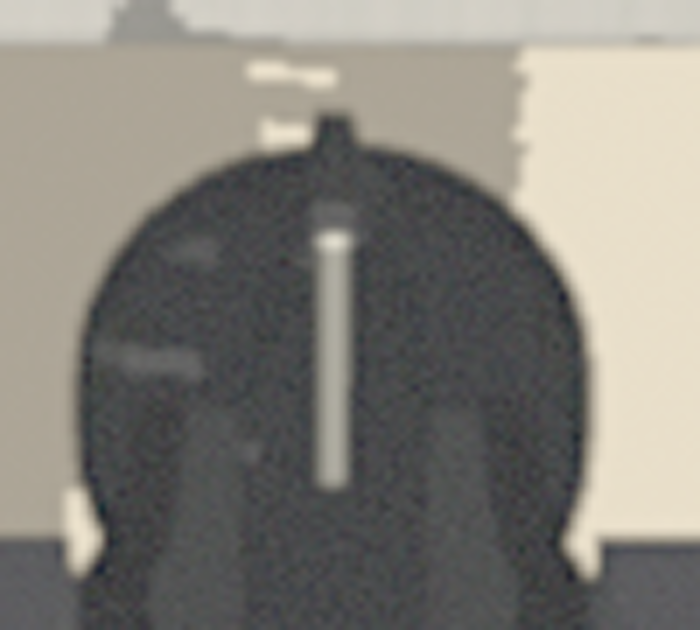

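```bash
cat >> h.py <<'E'
def knobpolys(C,yaw):
    cy,sy=np.cos(yaw),np.sin(yaw)
    def W(p): return C+np.array([cy*p[0]-sy*p[1],sy*p[0]+cy*p[1],p[2]])
    th=np.linspace(0,2*np.pi,60)
    polys=[[W((.024*np.cos(t),.024*np.sin(t),h)) for t in th] for h in(-.02,-.004)]
    bar=[(-.017,-.007),(.014,-.007),(.031,0),(.014,.007),(-.017,.007),(-.017,-.007)]
    polys+=[[W((x,y,h)) for x,y in bar] for h in (.02,)]
    polys+=[[W((.031,0,-.004)),W((.031,0,.02))]]
    return polys
def overlay(c,g,polys,off,sc,col=(0,0,255)):
    for P in polys:
        p=((w2p(c,P)-np.array(off)+.5)*sc-.5); cv2.polylines(g,[np.int32(p)],False,col,1)
E
python3 - <<'E'
from h import *
from rig import bot
s=bot.read_state(); p=np.array(s['position']);R=np.array(s['tcp_rot'])
w=bot.capture('wrist')
f=lambda u,v,s,x,y:((u+.5)/s-.5+x,(v+.5)/s-.5+y)
D=lambda u,v:f(u,v,10,245,112)
c=pix2world(w,D(279,297),.083); print('collar',c,toshift(s,c))
print('dia',np.linalg.norm(pix2world(w,D(167,297),.083)-pix2world(w,D(391,297),.083)),np.linalg.norm(pix2world(w,D(279,182),.083)-pix2world(w,D(279,412),.083)))
a,b=pix2world(w,D(205,280),.097),pix2world(w,D(348,280),.097); t=(a+b)/2; print('flat',t,np.linalg.norm(a-b),toshift(s,t))
t=pix2world(w,D(276,386),.096); print('arc',t,toshift(s,t))
d=pix2world(w,D(280,285),.075);print('disc',d,toshift(s,d))
a,b=pix2world(w,(186,196),.075),pix2world(w,(518,196),.075);dd=a-b;print('edge',a,b,np.linalg.norm(dd),np.degrees(np.arctan2(-dd[0],dd[1])))
# knob overlay
g=cv2.imread('pics/w7e.png')
yaw=np.arctan2(-R[1,2],-R[0,2]);print('toolyaw',np.degrees(yaw))
overlay(w,g,knobpolys(p+np.array([0,0,.024-.0063]),yaw),(230,190),7)
cv2.imwrite('pics/w7o.png',g)
E
```

```text
collar [0.48928488 0.15661313 0.083     ] [ 83.27336111  -4.6558742  -58.88616284]
dia 0.01868646061847945 0.01877883206489252
flat [0.49181931 0.15699619 0.097     ] 0.011286595564900921 [ 69.27217776  -4.6417431  -61.44287574]
arc [0.48352883 0.1558046  0.096     ] [ 70.27603792  -4.73981933 -53.06823318]
disc [0.48957067 0.15668266 0.075     ] [ 91.27321943  -4.68220152 -59.18295215]
edge [0.42846068 0.22668286 0.075     ] [ 0.47418756 -0.0684468   0.075     ] 0.29865107385824197 8.807277959800446
toolyaw 8.848685984974281
```

View pics/w7o.png

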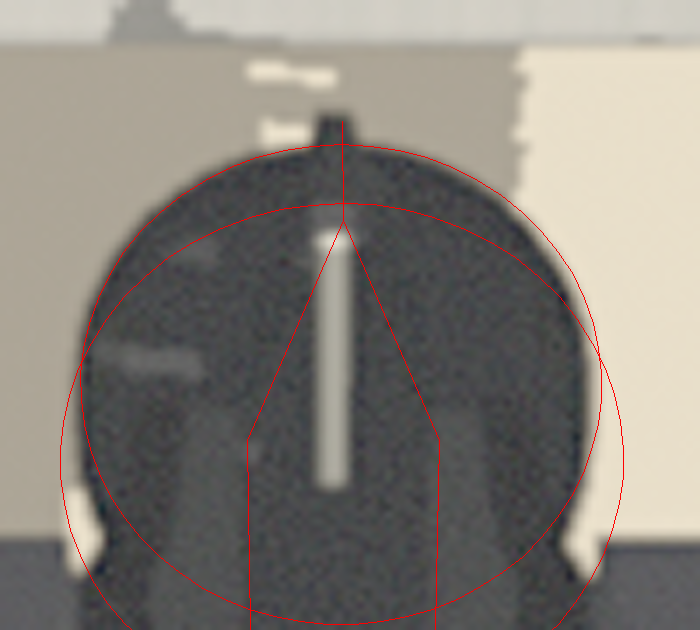

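>>> play_rows(
  motion=[
    [[0,-0.5,-5],[0,0,0],0],
    [[0,-1.5,-20],[0,0,0],0],
    [[0,-3,-40],[0,0,0],0],
    [[5,-4,-54],[0,0,0],0],
    [[20,-4.1,-58.8],[0,0,0],0],
    [[40,-4.1,-58.8],[0,0,0],0],
    [[55,-4.1,-58.8],[0,0,0],0],
    [[60,-4.1,-58.8],[0,0,0],0],
  ],
)

```text
time_s: 12.9
position: [0.4889, 0.1553, 0.1044]
tcp_rot: [[-0.004, 0.152, -0.988], [-0.0, -0.988, -0.152], [-1.0, -0.0, 0.004]]
force: [-0.2, -0.4, -1.1]
opening: 0.155
```

```bash
python3 - <<'E'
from h import *
from rig import bot
s=bot.read_state()
print(s['time_s'],s['position'],s['tcp_rot'],s['opening'],s['force'])
print('spindle est in tool',toshift(s,[.48935,.15660,.097]))
w=bot.capture('wrist'); cv2.imwrite('pics/wrist8.png',w['img'])
g=np.clip(255*(w['img']/255.)**0.5,0,255).astype(np.uint8); cv2.imwrite('pics/w8.png',g)
c=bot.capture('scene');cv2.imwrite('pics/scene8.png',c['img']);g=np.clip(255*(c['img']/255.)**0.5,0,255).astype(np.uint8);crop(g,260,130,360,230,6,'pics/sc8.png')
c=bot.capture('side');cv2.imwrite('pics/side8.png',c['img']);g=np.clip(255*(c['img']/255.)**0.5,0,255).astype(np.uint8);crop(g,210,110,310,210,6,'pics/si8.png')
E
```

```text
12.9 [0.48891492 0.15528283 0.10443569] [[-3.89902144e-03  1.51594179e-01 -9.88435128e-01]
 [-3.98557286e-04 -9.88442799e-01 -1.51593783e-01]
 [-9.99992319e-01 -1.97119388e-04  3.91437862e-03]] 0.15544550048407804 [-0.22598956 -0.43289039 -1.13453519]
spindle est in tool [ 7.43340875 -1.23452483 -0.65882966]
```

View pics/w8.png

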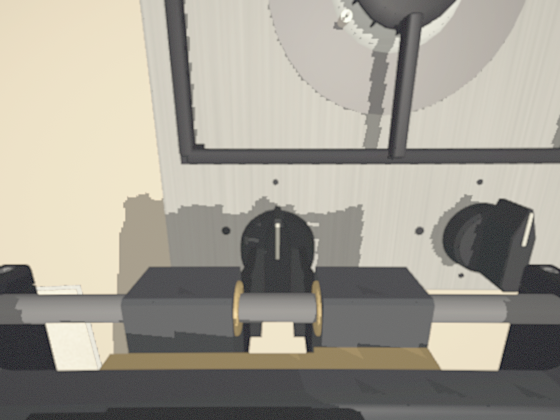

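View pics/sc8.png

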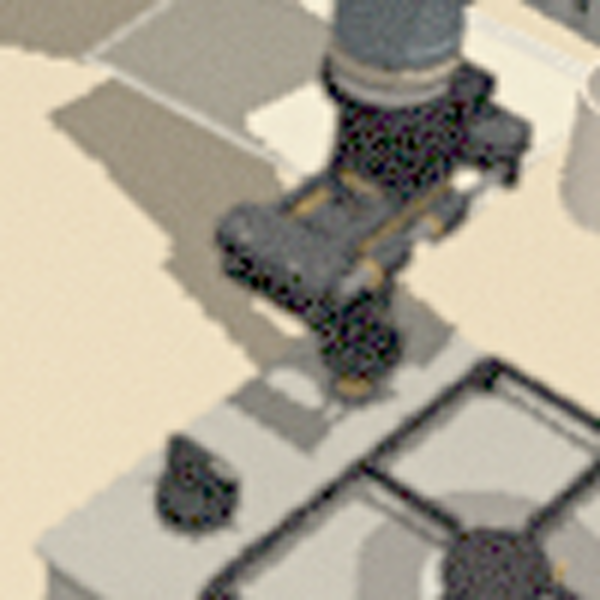

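View pics/si8.png

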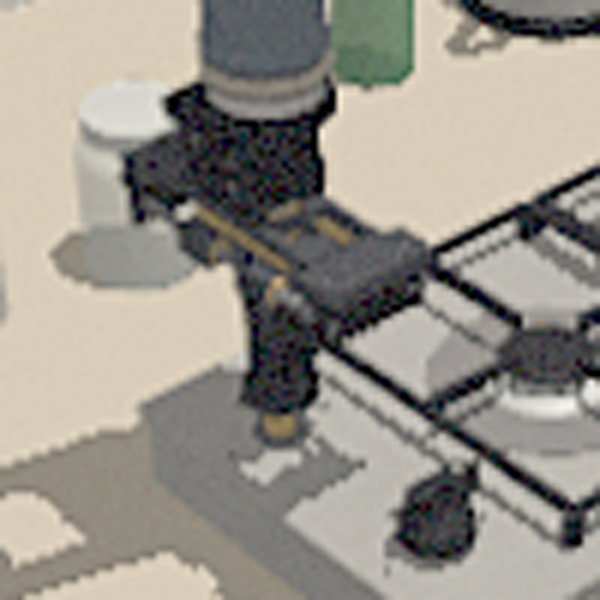

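```bash
python3 - <<'E'
from h import *
for n,pts in (('wrist7',[(273,96),(231,140),(273,182),(394,141)]),('wrist8',[(276,182),(226,231),(419,231)])):
    i=cv2.imread(f'pics/{n}.png').astype(float).sum(2)
    for u,v in pts:
        b=i[v-5:v+6,u-5:u+6]; wt=np.clip(np.median(b)-40-b,0,None); yy,xx=np.mgrid[v-5:v+6,u-5:u+6]
        print(n,(u,v),(wt*xx).sum()/wt.sum(),(wt*yy).sum()/wt.sum(),wt.max())
w=cv2.imread('pics/wrist8.png');g=np.clip(255*(w/255.)**0.4,0,255).astype(np.uint8)
crop(g,220,170,330,280,5.4,'pics/w8c.png')
from rig import bot
for k in range(4):
    s=bot.read_state();print(s['position'],s['tcp_rot'][0][0])
E
```

```text
wrist7 (273, 96) 272.37516115169745 95.64245810055866 272.0
wrist7 (231, 140) 230.28736288848262 140.26793875685559 253.0
wrist7 (273, 182) 272.50926154606077 181.6164485058039 334.0
wrist7 (394, 141) 394.08856725534457 140.74744389855266 211.0
wrist8 (276, 182) 275.0465059055118 181.6339812992126 359.0
wrist8 (226, 231) 225.56580242861833 230.29176238923532 86.0
wrist8 (419, 231) 419.09701280227597 230.47780938833571 188.0
[0.49011765 0.15563301 0.10616482] -0.00045007844884891753
[0.49011765 0.15563301 0.10616482] -0.00045007844884891753
[0.49011765 0.15563301 0.10616482] -0.00045007844884891753
[0.49011765 0.15563301 0.10616482] -0.00045007844884891753
```

View pics/w8c.png

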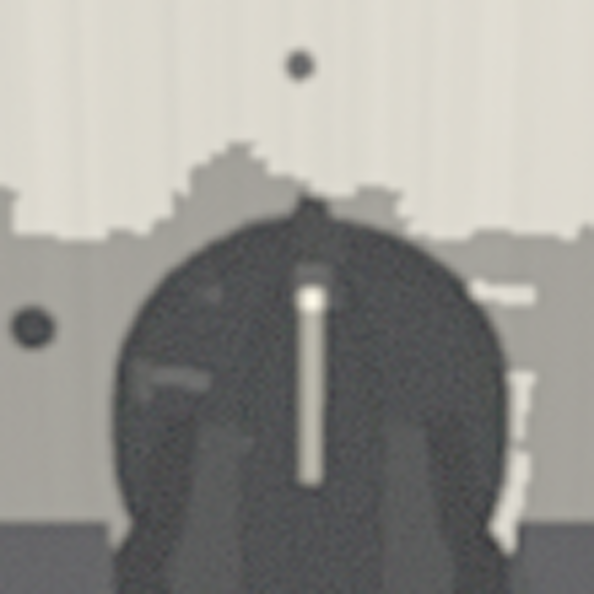

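```bash
python3 - <<'E'
from h import *
from rig import bot
s=bot.read_state(); w=bot.capture('wrist'); cv2.imwrite('pics/wrist9.png',w['img'])
T=np.array(s['tcp_rot']);p=np.array(s['position'])
R,_=cv2.Rodrigues(np.array(w['rvec']));o=-R.T@np.array(w['tvec'])
print('cam in tool',T.T@(o-p)*1000)
ot=np.array([-184.2,-.8,-82.8]); At=np.array([[0,-.3007,.9537],[1,0,0],[0,.9537,.3007]])
def tool(uv,x):
    q=cv2.undistortPoints(np.array(uv,float).reshape(1,1,2),w['mtx'],np.array([w['k1'],0,0,0,0])).reshape(2)
    r=At@np.array([q[0],q[1],1]); return ot+r*(x-ot[0])/r[0]
i=w['img'].astype(float).sum(2)
def dot(i,u,v):
    b=i[v-5:v+6,u-5:u+6]; wt=np.clip(np.median(b)-40-b,0,None); yy,xx=np.mgrid[v-5:v+6,u-5:u+6]
    return ((wt*xx).sum()/wt.sum(),(wt*yy).sum()/wt.sum())
i7=cv2.imread('pics/wrist7.png').astype(float).sum(2)
i8=cv2.imread('pics/wrist8.png').astype(float).sum(2)
x7=166.5-75  # TCP height 7
d7=[tool(dot(i7,*q),x7) for q in [(273,96),(231,140),(273,182),(394,141)]]
sp7=tool((245+27.95-.45,112+29.75-.45),166.5-83); sp7b=tool((245+28.0-.45,112+28.5-.45),x7)
print('7 dots',np.round(d7,2),'spindle',sp7.round(2),sp7b.round(2))
print('vertical pair mid',(d7[0]+d7[2])/2)
for nm,im,h in (('8',i8,104.9),('9',i,106.1)):
    d8=[tool(dot(im,*q),h-75) for q in [(276,182),(226,231),(419,231)]]
    print(nm,np.round(d8,2))
    for k,(a,b) in enumerate(((0,0),(1,1),(2,3))): print('  spindle est', (d8[a]+ (sp7-d7[b]))[1:].round(2),(d8[a]+ (sp7b-d7[b]))[1:].round(2))
    print(' spacing', np.linalg.norm(d8[2]-d8[1]), np.linalg.norm(d7[3]-d7[1]))
E
```

```text
cam in tool [-184.23734612   -0.7596673   -82.65650681]
7 dots [[ 91.5   -4.78 -95.17]
 [ 91.5  -41.08 -59.25]
 [ 91.5   -5.   -23.12]
 [ 91.5   99.4  -58.73]] spindle [ 83.5   -4.73 -59.12] [ 91.5   -4.8  -59.46]
vertical pair mid [ 91.5         -4.88627295 -59.1442268 ]
8 [[ 29.9   -2.3  -36.44]
 [ 29.9  -38.43  -0.31]
 [ 29.9  102.27  -0.21]]
  spindle est [-2.25 -0.39] [-2.32 -0.73]
  spindle est [-2.07 -0.17] [-2.14 -0.51]
  spindle est [-1.85 -0.6 ] [-1.92 -0.95]
 spacing 140.70264235171706 140.48334856690997
9 [[ 31.1   -2.03 -35.25]
 [ 31.1  -38.16   0.75]
 [ 31.1  102.22   0.92]]
  spindle est [-1.98  0.8 ] [-2.05  0.46]
  spindle est [-1.81  0.89] [-1.88  0.55]
  spindle est [-1.91  0.53] [-1.97  0.18]
 spacing 140.38475601444424 140.48334856690997
```

>>> play_rows(
  motion=[
    [[1,-0.6,0.4],[0,0,0],0],
    [[3,-1.2,0.8],[0,0,0],0],
    [[4,-1.2,0.8],[0,0,0],0],
    [[5,-1.2,0.8],[0,0,0],0],
    [[6,-1.2,0.8],[0,0,0],0],
    [[6,-1.2,0.8],[0,0,0],0],
    [[6,-1.2,0.8],[0,0,0],0],
  ],
)

```text
time_s: 13.8
position: [0.4889, 0.157, 0.1003]
tcp_rot: [[-0.0, 0.152, -0.988], [-0.0, -0.988, -0.152], [-1.0, 0.0, 0.0]]
force: [0.3, 0.0, -0.6]
opening: 0.156
```

```bash
cat > m.py <<'E'
from h import *
from rig import bot
import sys
s=bot.read_state(); print(s['time_s'],np.round(s['position'],4),np.round(s['force'],2),round(s['opening'],3))
w=bot.capture('wrist'); cv2.imwrite(f'pics/wrist{sys.argv[1]}.png',w['img'])
s=bot.read_state(); print(s['time_s'],np.round(s['position'],4),np.round(s['force'],2))
T=np.array(s['tcp_rot']); h=s['position'][2]*1000
print('rot err', T[:,0].round(4),'yaw',np.degrees(np.arctan2(-T[1,2],-T[0,2])).round(2))
ot=np.array([-184.2,-.8,-82.8]); At=np.array([[0,-.3007,.9537],[1,0,0],[0,.9537,.3007]])
def tool(uv,x):
    q=cv2.undistortPoints(np.array(uv,float).reshape(1,1,2),w['mtx'],np.array([w['k1'],0,0,0,0])).reshape(2)
    r=At@np.array([q[0],q[1],1]); return ot+r*(x-ot[0])/r[0]
i=w['img'].astype(float).sum(2)
def dot(u,v):
    for r in (7,5):
        u,v=int(round(u)),int(round(v))
        b=i[v-r:v+r+1,u-r:u+r+1]; wt=np.clip(np.median(b)-.25*np.median(b)-b,0,None); yy,xx=np.mgrid[v-r:v+r+1,u-r:u+r+1]
        u,v=(wt*xx).sum()/wt.sum(),(wt*yy).sum()/wt.sum()
    return u,v
# predict dots at spindle (0,0) offset
guess=np.array([-.7,0.])
def px(P):
    c=At.T@(np.array(P)-ot); q=c[:2]/c[2]; r2=q@q; q=q*(1+w['k1']*r2); return w['mtx'][0,0]*q+w['mtx'][:2,2]
for off in ((0,-36.0),(-36.2,-.0),(104.3,.4)):
    g=px([h-75,guess[0]+off[0],guess[1]+off[1]]); d=dot(*g); t=tool(d,h-75)
    print(np.round(g,1),np.round(d,2),'spindle in tool',(t[1:]-off).round(2))
E
python3 m.py 10
```

```text
13.8 [0.4889 0.157  0.1003] [ 0.32  0.03 -0.61] 0.156
13.85 [0.4889 0.157  0.1004] [-0.68 -0.2  -1.22]
rot err [ 0.  0. -1.] yaw 8.77
[277.4 183.7] [277.6 183.5] spindle in tool [-0.53 -0.13]
[226.7 233. ] [226.99 232.82] spindle in tool [-0.51 -0.13]
[423.6 233.6] [423.86 233.15] spindle in tool [-0.57 -0.33]
```

>>> play_rows(
  motion=[
    [[1,0.2,0],[0,0,0],0],
    [[2,0.2,0],[0,0,0],0],
    [[3,0.2,0],[0,0,0],0],
    [[4,0.2,0],[0,0,0],0],
    [[4,0.2,0],[0,0,0],0],
    [[4,0.2,0],[0,0,0],0],
  ],
)

```text
time_s: 14.45
position: [0.4888, 0.1568, 0.0962]
tcp_rot: [[-0.0, 0.153, -0.988], [-0.0, -0.988, -0.153], [-1.0, -0.0, 0.0]]
force: [-0.1, -0.2, -0.1]
opening: 0.159
```

```bash
python3 m.py 11
```

```text
14.45 [0.4888 0.1568 0.0962] [-0.07 -0.21 -0.12] 0.159
14.5 [0.4888 0.1568 0.0962] [-0.3  -0.66 -1.94]
rot err [-4.e-04 -0.e+00 -1.e+00] yaw 8.77
[277.4 185. ] [277.34 184.55] spindle in tool [-0.71 -0.33]
[225.8 235.1] [225.8  234.78] spindle in tool [-0.71 -0.27]
[426.2 235.8] [426.28 235.13] spindle in tool [-0.73 -0.47]
```

No contact force yet, so I'll keep going down slowly.

>>> play_rows(
  motion=[
    [[1,0,-0.1],[0,0,0],0],
    [[2,0,-0.2],[0,0,0],0],
    [[3,0,-0.2],[0,0,0],0],
    [[4,0,-0.2],[0,0,0],0],
    [[4,0,-0.2],[0,0,0],0],
    [[4,0,-0.2],[0,0,0],0],
  ],
)

```text
time_s: 15.1
position: [0.4889, 0.1568, 0.0922]
tcp_rot: [[-0.001, 0.152, -0.988], [-0.0, -0.988, -0.152], [-1.0, -0.0, 0.001]]
force: [-0.8, 0.5, -1.7]
opening: 0.158
```

```bash
python3 m.py 12
```

```text
15.1 [0.4889 0.1568 0.0922] [-0.79  0.53 -1.71] 0.158
15.15 [0.4889 0.1568 0.0922] [-0.31 -0.62 -1.99]
rot err [-6.e-04 -1.e-04 -1.e+00] yaw 8.77
[277.4 186.4] [277.35 186.1 ] spindle in tool [-0.7  -0.21]
[224.9 237.3] [224.9  237.05] spindle in tool [-0.7  -0.22]
[428.9 238. ] [428.94 237.42] spindle in tool [-0.75 -0.42]
```

>>> play_rows(
  motion=[
    [[1,0,0],[0,0,0],0],
    [[2,0,0],[0,0,0],0],
    [[3,0,0],[0,0,0],0],
    [[4,0,0],[0,0,0],0],
    [[5,0,0],[0,0,0],0],
    [[6,0,0],[0,0,0],0],
    [[6,0,0],[0,0,0],0],
  ],
)

```text
time_s: 15.85
position: [0.4889, 0.1568, 0.0861]
tcp_rot: [[-0.001, 0.152, -0.988], [-0.0, -0.988, -0.152], [-1.0, -0.0, 0.001]]
force: [-1.9, -0.5, -0.9]
opening: 0.155
```

```bash
python3 m.py 13
```

```text
15.85 [0.4889 0.1568 0.0861] [-1.88 -0.47 -0.88] 0.155
15.9 [0.4889 0.1568 0.0861] [-1.84 -0.55 -2.53]
rot err [-6.e-04 -1.e-04 -1.e+00] yaw 8.77
[277.4 188.6] [277.34 188.25] spindle in tool [-0.72 -0.21]
[223.5 240.8] [223.48 240.56] spindle in tool [-0.69 -0.17]
[433.1 241.5] [433.22 240.98] spindle in tool [-0.68 -0.35]
```

>>> play_rows(
  motion=[
    [[0.5,0,0.2],[0,0,0],0],
    [[1,0,0.2],[0,0,0],0],
    [[1.5,0,0.2],[0,0,0],0],
    [[2,0,0.2],[0,0,0],0],
    [[2,0,0.2],[0,0,0],0],
    [[2,0,0.2],[0,0,0],0],
  ],
)

```text
time_s: 16.5
position: [0.489, 0.1568, 0.0845]
tcp_rot: [[0.0, 0.153, -0.988], [0.0, -0.988, -0.153], [-1.0, 0.0, -0.0]]
force: [-2.8, -0.3, 2.6]
opening: 0.16
```

```bash
python3 m.py 14
```

```text
16.5 [0.489  0.1568 0.0845] [-2.78 -0.27  2.64] 0.16
16.55 [0.489  0.1568 0.0845] [-2.07 -0.08  1.74]
rot err [ 1.e-04 -0.e+00 -1.e+00] yaw 8.77
[277.4 189.2] [277.35 188.86] spindle in tool [-0.71 -0.2 ]
[223.1 241.7] [223.11 241.57] spindle in tool [-0.67 -0.13]
[434.3 242.4] [434.31 242.  ] spindle in tool [-0.73 -0.31]
```

>>> play_rows(
  motion=[
    [[0.5,0,0.3],[0,0,0],0],
    [[1,0,0.4],[0,0,0],0],
    [[2,0,0.4],[0,0,0],0],
    [[3,0,0.4],[0,0,0],0],
    [[4,0,0.4],[0,0,0],0],
    [[4,0,0.4],[0,0,0],0],
    [[4,0,0.4],[0,0,0],0],
  ],
)

```text
time_s: 17.25
position: [0.4889, 0.1568, 0.0806]
tcp_rot: [[0.001, 0.152, -0.988], [0.0, -0.988, -0.152], [-1.0, 0.0, -0.001]]
force: [-2.3, 0.3, 6.8]
opening: 0.16
```

```bash
python3 m.py 15
```

```text
17.25 [0.4889 0.1568 0.0806] [-2.26  0.27  6.77] 0.16
17.3 [0.4889 0.1568 0.0806] [-1.97 -0.26  5.88]
rot err [ 8.e-04  1.e-04 -1.e+00] yaw 8.77
[277.4 190.6] [277.35 190.44] spindle in tool [-0.71 -0.12]
[222.1 244.1] [222.13 243.95] spindle in tool [-0.68 -0.09]
[437.1 244.8] [437.15 244.28] spindle in tool [-0.73 -0.35]
```

>>> play_rows(
  motion=[
    [[0.5,0,0.2],[0,0,0],0],
    [[1,0,0.3],[0,0,0],0],
    [[1.5,0,0.3],[0,0,0],0],
    [[1.5,0,0.3],[0,0,0],0],
    [[1.5,0,0.3],[0,0,0],0],
  ],
)

```text
time_s: 17.8
position: [0.489, 0.1568, 0.0801]
tcp_rot: [[0.002, 0.153, -0.988], [0.0, -0.988, -0.153], [-1.0, 0.0, -0.002]]
force: [-2.9, -0.5, 13.6]
opening: 0.158
```

```bash
python3 m.py 16
```

```text
17.8 [0.489  0.1568 0.0801] [-2.93 -0.5  13.6 ] 0.158
17.85 [0.489  0.1568 0.0801] [-4.11 -0.19 14.42]
rot err [ 1.9e-03  2.0e-04 -1.0e+00] yaw 8.77
[277.4 190.8] [277.26 190.6 ] spindle in tool [-0.77 -0.14]
[222.  244.4] [222.01 244.32] spindle in tool [-0.68 -0.04]
[437.5 245.1] [437.42 244.77] spindle in tool [-0.78 -0.22]
```

```bash
python3 - <<'E'
from h import *
from rig import bot
w=bot.capture('wrist');g=np.clip(255*(w['img']/255.)**0.5,0,255).astype(np.uint8); 
c=bot.capture('side');g2=np.clip(255*(c['img']/255.)**0.5,0,255).astype(np.uint8)
crop(g2,210,110,310,210,6,'pics/si17.png')
cv2.imwrite('pics/w17.png',g)
cv2.imwrite('pics/side17.png',c['img']); cv2.imwrite('pics/sc17.png',bot.capture('scene')['img'])
s=bot.read_state(); print(s['time_s'],s['position'],s['force'],s['opening'])
E
```

```text
18.0 [0.48897244 0.15678369 0.08015673] [-3.65804796 -0.80756508 14.68583176] 0.15731660842808998
```

View pics/si17.png

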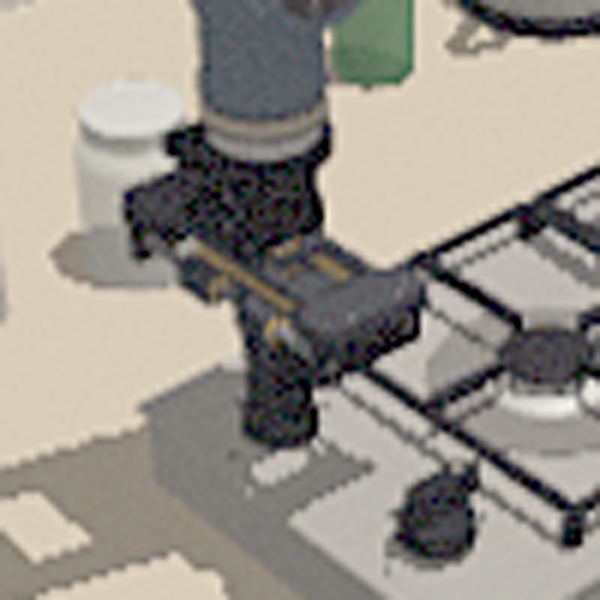

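View pics/w17.png

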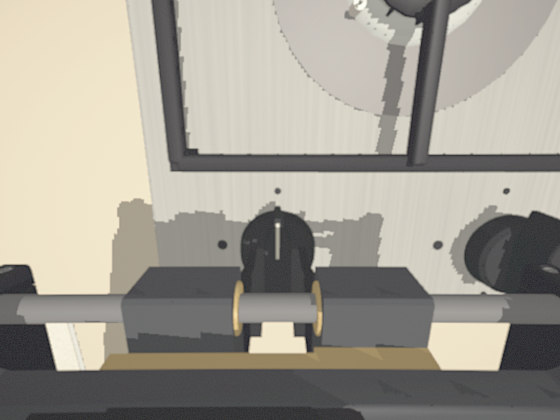

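View pics/sc17.png

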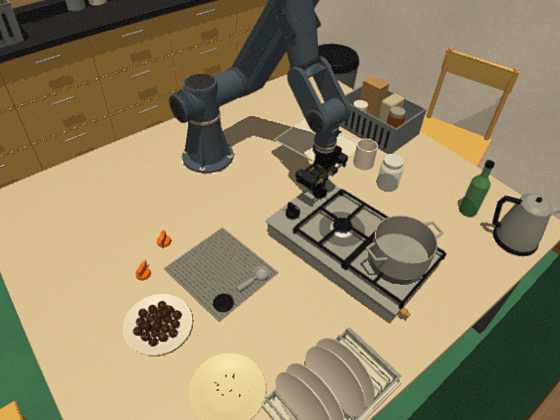

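The side view shows no brass left under the knob at about (280,440) in the crop. The wrist view shows the knob unmoved in the grip with its pointer to the hob's back. The scene view shows the bystanders where they were. Handing in.

```bash
python3 - <<'E'
from rig import bot
print(bot.hand_in()); s=bot.read_state(); print(s['time_s'],s['position'],s['force'],s['opening'])
E
```

```text
the job is handed in; nothing more can be done
None
the job is handed in; nothing more can be done
```

I fitted the loose knob on the bare left spindle, pressed it down to the stop, and handed in at about 18 s with the gripper still holding it down. The hand-in gives no verdict.

- **First grasp failed:** the visible fingertips end about 20 mm behind the reported TCP, so the fingers closed on the top edge of the bar and slipped off. The knob stayed where it was. I went about 16 mm lower, and the second grip held (opening 0.158, or 14 mm).
- **Fit:** I turned the knob about 32°. The gripper then stood at 8.8° yaw against 8.8° measured for the hob, with the pointer towards the hob's back. It slid on with no upward force until the collar, about 12.5 mm below the spindle tip's free height by the reported heights (14 mm for fully home).
- **Press:** the force on the tool rose by about 4 N at the collar and about 8 N near the end of the travel. The descent then stopped about 5 mm lower, where it held at 14.7 N up.
- **Last checks:** opening 0.157. No brass was visible under the knob in the side view. The knob's axis was within about 0.3 mm of the spindle's by the wrist camera, and the other things looked unmoved.
- **Disagreements:** a sideways force of 2–4 N towards the robot remained, so the bore rubs lightly on the spindle. The first scene and side estimates of the spindle differed by about 5 mm, so I used the wrist view.

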